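# Refill the spring-fed test-tile feeder

## Robot

A 7-joint arm with a two-finger parallel gripper is mounted at the origin on a cart in front of the work surface, level with it; the furniture and walls round the work are solid. World frame = base frame: x ahead of the robot, y to its left, z up, the work surface at z = 0. Lengths are in mm, angles in rad, forces in N, time in s.
With the tool pointing down it reaches from about 425 to 950 mm from the base axis. Payload 4.7 kg.
Tool frame: the origin (TCP) lies on the centre line of the jaws, within the pads' length; the fingertips stand 14 mm ahead of it and the grasp point (between the pads) lies 5 mm behind it; z points along the fingers, x is the direction in which the jaws open and shut, and the axes are right-handed (so a half turn about z gives the same grasp; the last joint's range is limited). The gripper opens to 85 mm and grips with 20 to 120 N. Pads are 22 mm wide; open, the fingers measure 114 mm over their backs; the gripper's body (76 mm by 85 mm) begins 54 mm behind the grasp point. The pads swing forward as they close: fully open they stand 13 mm farther back than shut.
Start: joints at [1.19, 0.469, -0.049, 1.532, 0.024, 1.141, -0.082], TCP at [232.643, -633.659, 245.335] pointing down, gripper open.
Joint ranges: [-2.59, 2.59], [-0.33, 1.99], [-1.39, 1.29], [0.1, 2.45], [-1.04, 4.18], [0.21, 1.99], [-2.66, 2.66]. Speed limits (rad/s): [2.57, 2.57, 3.14, 3.14, 3.14, 3.14, 3.14].

## Interface

Orientations are given as a unit quaternion [w, x, y, z].
In Python, from workcell import get_state, get_image, calibration, job_done, search_frame, landmark_of gives the robot as it stands.
- The arm moves only by the tool servo_tool, never from a script. Its argument "steps" is a list of rows, each an object of numbers: "gripper": the closure, from 0 (fully open) to 1 (shut); "dx", "dy", "dz": the shift along the tool's x, y, z in mm; "wx", "wy", "wz": the turn, a rotation vector about the tool's x, y, z in degrees. In form: [{"gripper": .., "dx": .., "dy": .., "dz": .., "wx": .., "wy": .., "wz": ..}, ...]. A call has exactly 10 rows; each row is the pose to reach, as a shift and turn from the pose measured when the call began, along the tool's axes at that moment; what a row does not reach only later rows make up. A row lasts 1/12 s, in which the tool goes at most 41.7 mm and 7.16 degrees, less where a joint would pass 70% of its speed; a pose out of reach is approached as far as the arm can. A call with a gripper value outside its range is refused whole. The fingers move at their own pace and stop on an object; "grip_force" is the grip in N (left out, the last holds). Time passes only in rows, so rows that repeat a pose let the fingers close, or fill a call up. It gives the time, the measured TCP pose, the force and the opening at its end, in the units of the state.
- get_state(): the state, without advancing time (a new reading comes with each control period).
- get_image(name): name is "side" or "top" or "wrist"; returns (picture, depth): 400x640x3 uint8, blue, green, red; 400x640 float32, mm along the optical axis (not along the pixel's ray), 0 where there is no reading.
- calibration(name): a dict with "vertical_fov" (degrees; the focal length in pixels is half the picture's height over the tangent of half this angle, whatever the lens; pixels are square), "cx", "cy" (the principal point, pixels), "D" ([k1, k2, p1, p2, k3] as OpenCV has them; the pictures are not rectified), "R" (3x3) and "t" (3): a world point X has camera coordinates R X + t. Camera axes: x right, y down, z forward; pixel columns grow to the right and rows downward; lengths in mm; the calibration is good to about 2 mm. A picture is of the moment at which its call begins: read the wrist's pose just before it. calibration takes no time and is no camera call; for the wrist camera it gives the pose at the moment of the call.
- job_done(): hands the job in, once; it reports no verdict.
Trained networks look in the newest picture that a camera, given by its name, has taken for a name from the list of things; names that differ only in an ending like _2 or _b are one class to them, and where a whole thing is asked for, a point or a joint stands for the part that bears it (a point fixed in the world has none). Each returns a list of dicts, best first, with "p" (0 to 1); they miss things now and then, are a little off and sometimes report something else, mostly with a low value. They report only what shows in the picture. A call takes as long as a camera call. They do not tell look-alikes from the thing itself.
- search_frame(camera, label): "centre" ([column, row] in pixels, amid what is visible of it).
- landmark_of(camera, label): "centre" ([column, row] in pixels: a listed point, or the origin of a listed thing).
The state is a dict: "time_s": time; "q": joint angles; "joint_vel": joint speeds; "tau": joint torques, N m; "tool_pos": TCP position; "eef_rot": TCP orientation; "force": force on the tool from outside, world axes, zero at the start; "wrist_torque": the same for the moment, N m; "width": finger opening in mm.
Only numpy, scipy, OpenCV 4.12 (cv2) and the standard library are available. Lean on these libraries where they do the work, as an engineer would, in place of code of your own. Each camera call takes 0.05 s, during which the arm holds its last target.

## Task

Load the two flat clay tiles from the ware board into the tile feeder, one after the other, each on top of the stack that is in it, with the hole end at the spring catch: tuck the plain end under the fixed rear lip, pushing the stack down against its spring, and press the hole end down until the catch snaps shut over it. The magazine is clamped at a different height every day, so feel for the top of the stack with the tile. At the end all three tiles lie flat in the well, held down by the lip and the closed catch, and the things standing and lying round about have not been shoved away.

Things in the scene. Friction and masses are not known exactly. Their poses are not given: they have to be found in the camera images.
- feeder: stand of a spring-fed tile feeder, bolted to the table; grey base 196x112x10 mm. Clamped on it is the magazine: a well 103 (x) by 67 mm (y) inside, centred over the origin, where flat tiles lie stacked, long side along x. Origin: on the table below the middle of the well, z up, +x to its rear, -x to its front (catch side). The magazine is set at any height: its lip, and so the top face of the stack, is 110 to 150 mm above the table
- feeder_rear (a point): point on the base below the inner face of the rear wall (feeder x = +51.5 mm). At its top the rigid wall is folded into a fixed lip that overhangs the well by 5 mm, full width; the lip's edge is bent up 35 deg, 9 mm further, as a lead-in. The lip's underside is level with the top face of the stack. Rear side guides reach to x = +38.5, flaring 4 mm outwards to x = +29
- feeder_front (a point): point on the base below the front end of the well (feeder x = -51.5 mm). There the catch's nose overhangs the well by 7 mm, its underside level with the lip's; 27 mm wide (y), sloping up at 55 deg to a thumb tab 14 mm above the lip's level at x = -55. A tile tilted 25 deg, hole end up, passes over it. Front guides at |y| over 19 mm. Sides open for fingers, x -37 to +29
- feeder_catch (a joint): angle of the front spring catch (rad) on its hinge 72 mm below the lip's level: 0 closed, larger as its top swings to the front; about 0.1 lets a tile pass. A tile pressed down on its slope opens it (smooth steel, about 8 N); it springs shut by itself. A tile whose plain end is under the lip at the rear wall stays wedged when let go, hole end resting on the catch
- feeder_follower (a joint): how far the spring-loaded plate under the stack is pressed down (m): 0 with one tile in, 0.012 with two, 0.024 with three, end of travel 0.035. It pushes up with about 5 N with one tile in, 1.3 N more for each 10 mm. Tucking a tilted tile under the lip takes some 4 mm more than its thickness, the last press 1 to 3 mm more
- tile_a: flat unglazed clay tile, 100 long (its x axis) x 64 wide (y) x 12 mm thick (z), about 140 g, with a 10 mm hanging hole through it near one end; origin at the centre of its underside, -x end is the end with the hole. It lies flat on the ware board, hole end roughly towards the robot. To be loaded. One more such tile (not listed) is in the feeder from the start, hole at the catch
- tile_a_hole (a point): centre of the hole of tile_a at its upper face, 36 mm from the tile's centre towards its -x end
- tile_b: flat unglazed clay tile, 100 long (its x axis) x 64 wide (y) x 12 mm thick (z), about 140 g, with a 10 mm hanging hole through it near one end; origin at the centre of its underside, -x end is the end with the hole. It lies flat on the ware board beside tile_a, hole end roughly towards the robot. To be loaded
- tile_b_hole (a point): centre of the hole of tile_b at its upper face, 36 mm from the tile's centre towards its -x end
- ware_board: plywood ware board fixed on the table left of the feeder, 260 (x) x 340 (y) x 18 mm; the two flat tiles lie on it. Origin at the centre of its underside
- test_tile_left: L-shaped glaze test tile standing upright on the ware board behind the flat tiles, 30x34 mm foot, 61 mm high; origin at the centre of its underside. A bystander
- test_tile_right: a second L-shaped glaze test tile, same size, standing on the ware board beside the first. A bystander
- spray_gun: metal glaze spray gun lying on its side behind the feeder, 154x164x34 mm; origin at the centre of its underside. A bystander
- gun_spanner: flat steel open-ended spanner lying in front of the feeder, 165x25x8 mm; origin at the centre of its underside. A bystander
- rubber_kidney: kidney-shaped rubber smoothing tool lying at the front edge of the table, 104x48x9 mm; origin at the centre of its underside. A bystander
- oxide_jar: round screw-lid jar at the back right, 58 mm across, 80 mm high; origin at the centre of its underside. A bystander
- bisque_cup: unglazed straight beaker at the back, 64 mm across, 79 mm high; origin at the centre of its underside. A bystander
There are look-alikes about, which are no part of the job. What is shaped like the tile_a but yellow is not meant.

How it is judged (in metres and radians):
On the way:
1. the first of the two tiles lies flat on top of the stack, under the lip and the closed catch (((x of tile_a in the frame of feeder between -0.004 and 0.004 m and y of tile_a in the frame of feeder between -0.004 and 0.004 m and z of tile_a in the frame of feeder between 0.082 and 0.142 m and angle between the z axis of tile_a and the z axis of feeder, either way round below 0.04 rad and x of tile_a_hole in the frame of feeder below 0 m) or (x of tile_b in the frame of feeder between -0.004 and 0.004 m and y of tile_b in the frame of feeder between -0.004 and 0.004 m and z of tile_b in the frame of feeder between 0.082 and 0.142 m and angle between the z axis of tile_b and the z axis of feeder, either way round below 0.04 rad and x of tile_b_hole in the frame of feeder below 0 m)) and value of joint feeder_follower between 0.0095 and 0.0145 m and value of joint feeder_catch below 0.03 rad), for 0.2 s.
At the end, for the whole second after the job is handed in: tile_a and tile_b lie one on the other in the feeder's well, in either order: each within 4 mm of its centre in x and y, flat to 0.04 rad, hole end at the catch; the follower is down by three tiles' stack (0.024 +- 0.0025 m), the catch closed (under 0.03 rad), the tiles at rest (x of tile_a in the frame of feeder between -0.004 and 0.004 m and y of tile_a in the frame of feeder between -0.004 and 0.004 m and z of tile_a in the frame of feeder between 0.082 and 0.142 m and angle between the z axis of each of tile_a, tile_b and the z axis of feeder, either way round below 0.04 rad and x of each of tile_a_hole, tile_b_hole in the frame of feeder below 0 m and x of tile_b in the frame of feeder between -0.004 and 0.004 m and y of tile_b in the frame of feeder between -0.004 and 0.004 m and z of tile_b in the frame of feeder between 0.082 and 0.142 m and (z of tile_a in the frame of tile_b between 0.01 and 0.014 m or z of tile_b in the frame of tile_a between 0.01 and 0.014 m) and value of joint feeder_follower between 0.0215 and 0.0265 m and value of joint feeder_catch below 0.03 rad and linear speed of each of tile_a, tile_b below 0.02 m/s); the robot touches nothing.
It fails at once if one of the bystanders is shifted by more than 30 mm (distance of any of test_tile_left, test_tile_right, spray_gun, gun_spanner, rubber_kidney, oxide_jar, bisque_cup from where it was at the start of the episode above 0.03 m).
It also fails if it takes over 69 s, if anything falls off the work surface, if the arm or the gripper's body presses on something with over 40 N, if the wrist force passes 120 N, or if a joint passes its speed limit or range.

## Working session

There is one attempt and no reset: what is moved stays moved. The work goes in short steps, Python scripts to look and compute and a tool call to move; the robot and the scene stay as the last step left them, time stands still between calls to the robot, and variables do not carry over. Pictures are saved under pics/ and viewed, and the job is handed in when it is done.

Besides the shell and the picture viewer there is one more tool, called after "Request:" in YAML: its name, and indented under it one key for each argument. servo_tool: Moves the arm, as the interface text tells. Its arguments: {"type":"object","properties":{"steps":{"type":"array","items":{"type":"object","properties":{"gripper":{"type":"number"},"dx":{"type":"number"},"dy":{"type":"number"},"dz":{"type":"number"},"wx":{"type":"number"},"wy":{"type":"number"},"wz":{"type":"number"}}}},"grip_force":{"type":"number"}},"required":["steps"]}

```bash
mkdir -p pics; ls; python3 - <<'E'
from workcell import *
import cv2,numpy as np
s=get_state();print(s)
for n in ("top","side"):
    im,d=get_image(n);cv2.imwrite(f"pics/{n}0.png",im);np.save(f"pics/{n}0.npy",d)
    print(n,calibration(n))
    for l in ("tile_a","tile_a_hole","feeder","feeder_rear","feeder_front","ware_board"):
        try:print(l,[(r['centre'],round(r['p'],2)) for r in landmark_of(n,l)])
        except Exception as e:print(l,e)
E
```

```text
pics
{'time_s': 0.0, 'q': array([ 1.19008981,  0.46944778, -0.04860275,  1.53366213,  0.02410848,
        1.14100855, -0.08231908]), 'joint_vel': array([ 1.41606064e-03, -1.24692649e-03, -3.02694275e-06, -5.86663659e-04,
        2.53713418e-04,  1.15930306e-04, -1.66413680e-03]), 'tau': array([ 4.84247867e-04, -5.10302532e+01, -4.71131934e-02, -2.37712187e+01,
        1.05872971e-02,  7.36764661e-03,  3.10689991e-06]), 'tool_pos': array([ 232.42696535, -633.14058823,  244.27060608]), 'eef_rot': array([-5.24064903e-04,  8.19943280e-01, -5.72443951e-01, -8.16126543e-04]), 'force': array([1.19413247, 0.50467227, 0.29502969]), 'wrist_torque': array([-0.00681513,  0.00525713, -0.02921951]), 'width': 85.42182037528049}
top {'vertical_fov': 48.32748781506686, 'cx': 319.95375416026934, 'cy': 207.8314933252053, 'D': array([-0.03702823,  0.        ,  0.        ,  0.        ,  0.        ]), 'R': array([[-0.00630763, -0.99946632, -0.03205127],
       [-0.99026828,  0.01069938, -0.13875968],
       [ 0.13902855,  0.03086411, -0.98980729]]), 't': array([  80.79419868,  580.84465563, 1182.68602555]
[... 391 characters left out ...]
rtical_fov': 47.30915867094399, 'cx': 321.40040093247814, 'cy': 198.37143704320627, 'D': array([-0.13373974,  0.        ,  0.        ,  0.        ,  0.        ]), 'R': array([[ 0.81880942, -0.57355891,  0.02411035],
       [-0.19057379, -0.31119963, -0.9310405 ],
       [ 0.54150971,  0.75774994, -0.36411848]]), 't': array([-431.46677443,  205.84440591, 1276.471711  ])}
tile_a [([352.5, 275.6], 0.8), ([258.7, 199.2], 0.7), ([339.0, 242.5], 0.68), ([285.6, 211.6], 0.55)]
tile_a_hole [([340.7, 277.5], 0.9), ([283.0, 209.1], 0.81)]
feeder [([335.5, 239.7], 0.83)]
feeder_rear [([353.0, 233.4], 0.6)]
feeder_front [([327.8, 243.0], 0.82)]
ware_board [([280.4, 209.3], 0.78), ([340.7, 241.2], 0.46)]
```

View pics/top0.png

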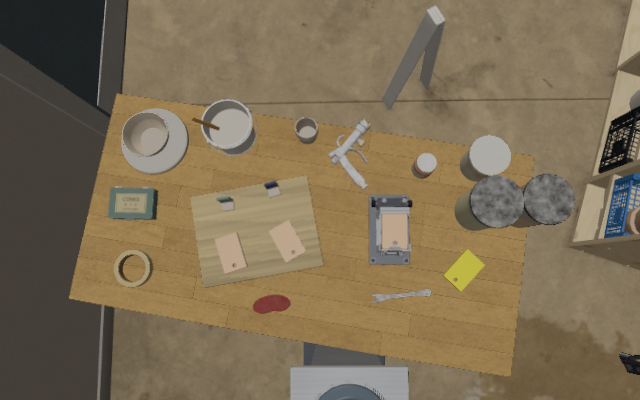

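View pics/side0.png

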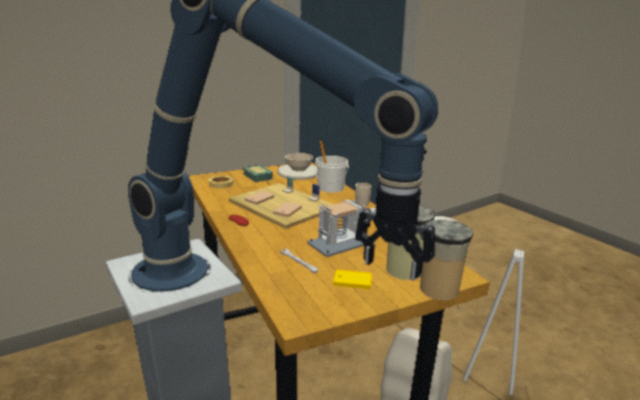

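```bash
python3 - <<'E'
import cv2
a=cv2.imread('pics/top0.png')[170:300,200:490];cv2.imwrite('pics/topc.png',cv2.resize(a,(780,350),interpolation=cv2.INTER_CUBIC))
a=cv2.imread('pics/side0.png')[160:310,220:420];cv2.imwrite('pics/sidec.png',cv2.resize(a,(780,585),interpolation=cv2.INTER_CUBIC))
E
```

```text
(no output)
```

View pics/topc.png

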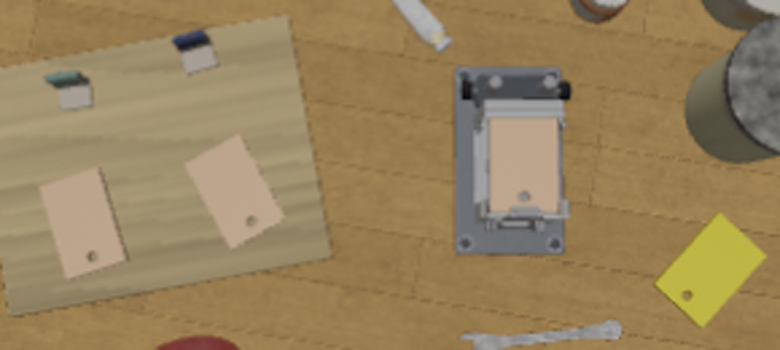

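View pics/sidec.png

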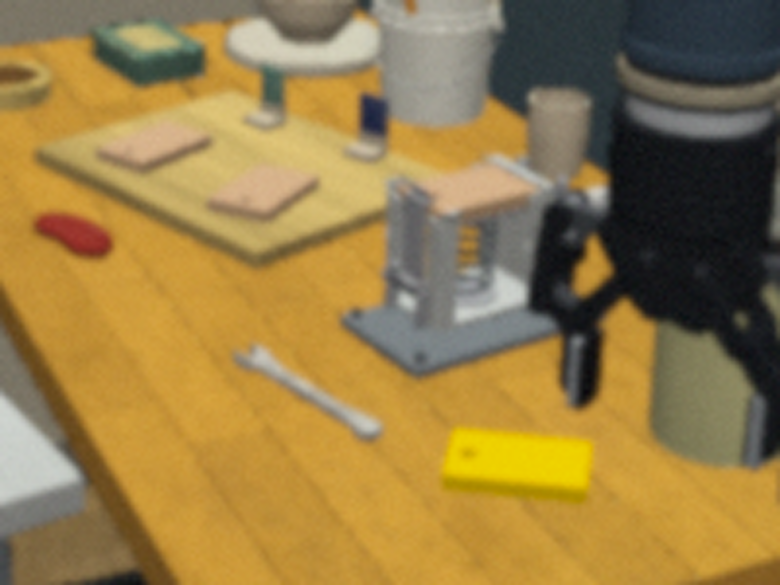

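The top view shows the feeder at about (392,230), with one tile in it. Tile A or B is at (230,252) and the other at (287,241), holes towards the robot. The yellow look-alike is at (464,270).

```bash
cat > h.py <<'E'
from workcell import *
import cv2,numpy as np
from scipy.spatial.transform import Rotation as Ro
def K(c):
    f=200/np.tan(np.radians(c['vertical_fov']/2));return np.array([[f,0,c['cx']],[0,f,c['cy']],[0,0,1.]])
def ray(c,px):
    u=cv2.undistortPoints(np.array(px,float).reshape(-1,1,2),K(c),c['D']).reshape(-1,2)
    d=np.c_[u,np.ones(len(u))]@c['R']   # world dirs, depth-normalised
    return -c['R'].T@c['t'],d
def atz(c,px,z):
    o,d=ray(c,px);return o+d*((z-o[2])/d[:,2])[:,None]
def proj(c,X):
    r,_=cv2.Rodrigues(c['R']);return cv2.projectPoints(np.array(X,float).reshape(-1,1,3),r,c['t'],K(c),c['D'])[0].reshape(-1,2)
def depthpts(c,d,px):
    o,dd=ray(c,px);px=np.round(np.array(px)).astype(int).reshape(-1,2);return o+dd*d[px[:,1],px[:,0]][:,None]
def T():
    s=get_state();q=s['eef_rot'];return s['tool_pos'],Ro.from_quat([q[1],q[2],q[3],q[0]]).as_matrix(),s
E
python3 - <<'E'
from h import *
c=calibration("top");d=np.load('pics/top0.npy')
print(atz(c,[[232.5,253.5],[288.2,239.8]],18))
print('hole',atz(c,[[295.3,254]],30))
print('rear,front',atz(c,[[391.6,212.3],[390.8,251.1]],10))
print('base corners',atz(c,[[200+457/2.69,170+70/2.69],[200+562/2.69,170+68/2.69],[200+563/2.69,170+252/2.69],[200+457/2.69,170+253/2.69]],10))
print('tilec corners z', depthpts(c,d,[[394,225],[394,235],[394,242],[385,228],[402,228]]))
print(depthpts(c,d,[[230,252],[285,238],[250,270]]))
w=calibration('wrist');p,R,s=T()
print(w['vertical_fov'],w['D'],'cam in tool',R.T@(-w['R'].T@w['t']-p),'\n',w['R']@R)
E
```

```text
[[459.12518966 320.93029686  18.        ]
 [496.06097874 165.46340521  18.        ]]
hole [[456.15851964 144.58802052  30.        ]]
rear,front [[ 571.16253764 -124.0299535    10.        ]
 [ 462.81093994 -118.79443386   10.        ]]
base corners [[ 618.09318877  -64.30543943   10.        ]
 [ 618.96837059 -174.07042808   10.        ]
 [ 427.76349068 -168.745992     10.        ]
 [ 427.63584944  -60.22641134   10.        ]]
tilec corners z [[ 523.80034501 -114.09229556  125.74970487]
 [ 498.77487502 -113.93188972  121.5270381 ]
 [ 481.69954833 -114.83420537  111.01244351]
 [ 516.58485733  -91.38632009  123.79682547]
 [ 515.88084659 -133.88869313  126.80279865]]
[[462.90987599 325.6994266   27.98982992]
 [500.32042675 173.16437147  29.30744875]
 [413.35309403 271.2047244   17.98543122]]
62.82501519516856 [0.00194247 0.         0.         0.         0.        ] cam in tool [   1.04766065  -84.20574568 -127.97462104] 
 [[ 9.99999930e-01 -2.46511607e-04  2.80909524e-04]
 [ 3.24140665e-04  9.46210381e-01 -3.23551866e-01]
 [-1.86040217e-04  3.23551934e-01  9.46210395e-01]]
```

Request:
servo_tool:
  steps:
    - {"dx":-38,"dy":-45,"wz":2.2,"gripper":0}
    - {"dx":-77,"dy":-90,"wz":4.4,"gripper":0}
    - {"dx":-115,"dy":-135,"wz":6.6,"gripper":0}
    - {"dx":-154,"dy":-180,"wz":8.8,"gripper":0}
    - {"dx":-192,"dy":-225,"wz":11,"gripper":0}
    - {"dx":-231,"dy":-270,"wz":13.2,"gripper":0}
    - {"dx":-269,"dy":-315,"wz":15.4,"gripper":0}
    - {"dx":-308,"dy":-360,"wz":17.6,"gripper":0}
    - {"dx":-346,"dy":-405,"wz":19.8,"gripper":0}
    - {"dx":-385,"dy":-450,"wz":22,"gripper":0}

```text
$.steps[0]: bad value
```

Request:
servo_tool:
  steps:
    - {"gripper":0.0,"dx":-27,"dy":-31,"dz":0,"wx":0,"wy":0,"wz":2}
    - {"gripper":0.0,"dx":-54,"dy":-62,"dz":0,"wx":0,"wy":0,"wz":4}
    - {"gripper":0.0,"dx":-81,"dy":-93,"dz":0,"wx":0,"wy":0,"wz":6}
    - {"gripper":0.0,"dx":-108,"dy":-124,"dz":0,"wx":0,"wy":0,"wz":8}
    - {"gripper":0.0,"dx":-135,"dy":-155,"dz":0,"wx":0,"wy":0,"wz":10}
    - {"gripper":0.0,"dx":-162,"dy":-186,"dz":0,"wx":0,"wy":0,"wz":12}
    - {"gripper":0.0,"dx":-189,"dy":-217,"dz":0,"wx":0,"wy":0,"wz":14}
    - {"gripper":0.0,"dx":-216,"dy":-248,"dz":0,"wx":0,"wy":0,"wz":16}
    - {"gripper":0.0,"dx":-243,"dy":-279,"dz":0,"wx":0,"wy":0,"wz":18}
    - {"gripper":0.0,"dx":-270,"dy":-310,"dz":0,"wx":0,"wy":0,"wz":20}

```text
time_s: 1.53
tool_pos: [431.3, -271.6, 245.8]
eef_rot: [-0.0, 0.707, -0.707, 0.001]
force: [0.9, -0.1, -0.7]
width: 85.7
```

Request:
servo_tool:
  steps:
    - {"gripper":0.0,"dx":-30,"dy":-18,"dz":0,"wx":0,"wy":0,"wz":0.5}
    - {"gripper":0.0,"dx":-60,"dy":-36,"dz":0,"wx":0,"wy":0,"wz":1}
    - {"gripper":0.0,"dx":-90,"dy":-54,"dz":0,"wx":0,"wy":0,"wz":1.5}
    - {"gripper":0.0,"dx":-120,"dy":-72,"dz":0,"wx":0,"wy":0,"wz":2}
    - {"gripper":0.0,"dx":-145,"dy":-86,"dz":0,"wx":0,"wy":0,"wz":2}
    - {"gripper":0.0,"dx":-155,"dy":-91,"dz":0,"wx":0,"wy":0,"wz":2}
    - {"gripper":0.0,"dx":-155,"dy":-91,"dz":0,"wx":0,"wy":0,"wz":2}
    - {"gripper":0.0,"dx":-155,"dy":-91,"dz":0,"wx":0,"wy":0,"wz":2}
    - {"gripper":0.0,"dx":-155,"dy":-91,"dz":0,"wx":0,"wy":0,"wz":2}
    - {"gripper":0.0,"dx":-155,"dy":-91,"dz":0,"wx":0,"wy":0,"wz":2}

```text
time_s: 2.37
tool_pos: [521.2, -118.8, 245.7]
eef_rot: [-0.001, -0.694, 0.72, -0.001]
force: [0.4, 0.4, -0.8]
width: 85.4
```

```bash
python3 - <<'E'
from h import *
import pickle
p,R,s=T();c=calibration('wrist');im,d=get_image('wrist');cv2.imwrite('pics/w1.png',im);pickle.dump((p,R,c,im,d),open('pics/w1.pkl','wb'))
print(p,R,s['force'])
for l in ("tile_a","tile_a_hole","feeder","feeder_rear","feeder_front"):
    print(l,[(r['centre'],round(r['p'],2)) for r in landmark_of('wrist',l)])
E
```

```text
[ 521.21496478 -118.81542597  245.665938  ] [[-3.78142511e-02 -9.99284765e-01  1.99880954e-04]
 [-9.99283403e-01  3.78138653e-02 -1.67116731e-03]
 [ 1.66241376e-03 -2.62931660e-04 -9.99998584e-01]] [ 0.44026952  0.42777535 -0.78904111]
tile_a [([483.6, 247.2], 0.96), ([75.0, 203.7], 0.58)]
tile_a_hole [([93.5, 230.2], 0.85), ([464.1, 269.1], 0.77)]
feeder []
feeder_rear []
feeder_front []
```

View pics/w1.png

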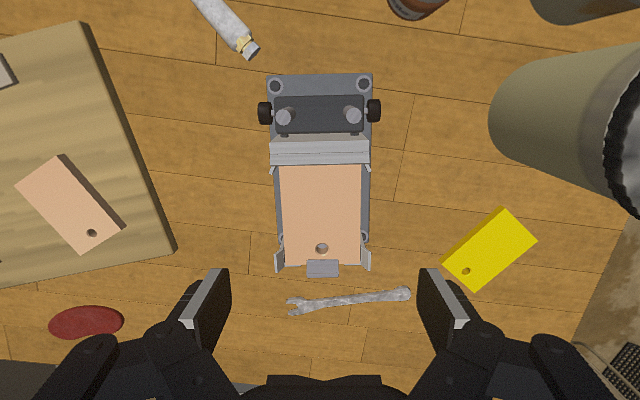

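```bash
python3 - <<'E'
from h import *
import pickle
p,R,c,im,d=pickle.load(open('pics/w1.pkl','rb'))
a=im[60:290,230:400];cv2.imwrite('pics/w1c.png',cv2.resize(a,None,fx=2.6,fy=2.6,interpolation=cv2.INTER_CUBIC))
P=[[u,v] for v in (160,170,180,200,220,240,260) for u in (285,320,355)]
for q,x in zip(P,depthpts(c,d,P)):print(q,x.round(1))
for q in ([290,143],[345,143],[290,155],[345,155],[323,265],[316,271],[323,263],[60,180]):print(q,depthpts(c,d,[q]).round(1))
E
```

```text
[285, 160] [558.1 -92.  130.6]
[320, 160] [ 557.6 -118.3  132.7]
[355, 160] [ 556.2 -144.5  130.9]
[285, 170] [549.1 -90.7 124.6]
[320, 170] [ 547.9 -117.8  123.9]
[355, 170] [ 547.  -145.   124.3]
[285, 180] [541.3 -90.2 125.1]
[320, 180] [ 539.6 -117.5  122.8]
[355, 180] [ 539.  -145.   124.3]
[285, 200] [524.4 -88.7 123.9]
[320, 200] [ 523.3 -116.8  123.8]
[355, 200] [ 522.5 -144.9  124.4]
[285, 220] [507.5 -87.5 124.7]
[320, 220] [ 506.7 -116.2  125.5]
[355, 220] [ 505.3 -144.8  124.5]
[285, 240] [489.3 -86.1 124. ]
[320, 240] [ 488.4 -115.4  124.5]
[355, 240] [ 487.  -144.7  123.9]
[285, 260] [471.4 -84.9 125.7]
[320, 260] [ 471.4 -114.7  127.8]
[355, 260] [ 468.3 -144.5  124.1]
[290, 143] [[570.4 -96.5 129. ]]
[345, 143] [[ 568.7 -137.4  127.8]]
[290, 155] [[561.6 -95.9 129.6]]
[345, 155] [[ 559.9 -137.2  129.2]]
[323, 265] [[ 467.7 -117.1  129.8]]
[316, 271] [[ 605.7 -122.6  373.7]]
[323, 263] [[ 469.6 -117.2  129.8]]
[60, 180] [[525.7 165.6  29.4]]
```

View pics/w1c.png

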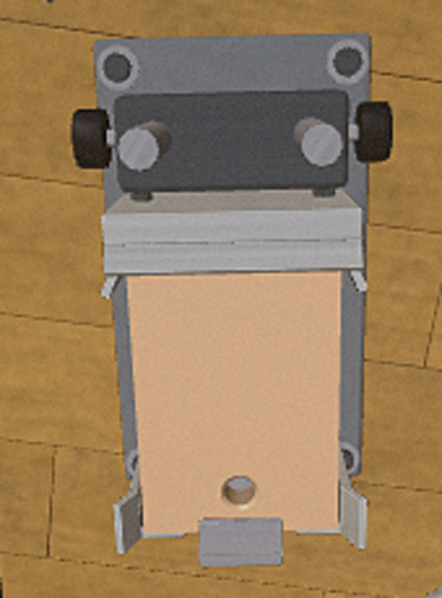

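```bash
python3 - <<'E'
from h import *
import pickle
p,R,c,im,d=pickle.load(open('pics/w1.pkl','rb'))
f=lambda L:np.array(L)/2.6+np.array([230,60])-0.3
# tile mask
lab=cv2.cvtColor(im,cv2.COLOR_BGR2HSV).astype(int);print(lab[200,320])
m=((lab[...,0]<16)&(lab[...,0]>6)&(lab[...,1]>60)&(lab[...,1]<130)&(lab[...,2]>150)).astype(np.uint8)
m[:, :255]=0;m[:,385:]=0;m[:150]=0;m[290:]=0
m=cv2.morphologyEx(m,cv2.MORPH_OPEN,np.ones((3,3)))
E=[]
for v in range(175,250,5):
    u=np.where(m[v])[0]
    if len(u):E.append((u.min()-.5,u.max()+.5,v))
E=np.array(E);Lw=atz(c,E[:,[0,2]],124.3);Rw=atz(c,E[:,[1,2]],124.3)
print(np.polyfit(Lw[:,0],Lw[:,1],1),np.polyfit(Rw[:,0],Rw[:,1],1))
print(Lw[[0,-1]],Rw[[0,-1]],(Lw-Rw)[:,1].round(1))
print('hole',atz(c,f([[239,490]]),124.3),'lip edge',atz(c,f([[103,244],[360,236]]),129),'lip lead edge',atz(c,f([[103,274],[360,264]]),129.5))
print('base corners',atz(c,f([[95,36],[370,34]]),10),'nose',atz(c,f([[201,518],[284,518],[199,563],[283,565]]),130))
print('front guides',atz(c,f([[144,534],[338,532]]),124.3))
E
```

```text
[ 14  88 206]
[-1.57156318e-02 -7.69392971e+01] [-1.91460770e-02 -1.39126731e+02]
[[545.27384945 -85.28112989 124.3       ]
 [484.83067293 -84.5243066  124.3       ]] [[ 542.85027406 -149.31970619  124.3       ]
 [ 482.3959141  -148.40931376  124.3       ]] [64.  63.6 63.9 64.2 63.8 64.1 64.4 64.  63.5 64.6 63.3 63.7 64.  63.5
 63.9]
hole [[ 480.66268708 -116.44924831  124.3       ]] lip edge [[ 563.15378542  -80.45550405  129.        ]
 [ 562.66898121 -154.56514114  129.        ]] lip lead edge [[ 554.48586551  -79.7408318   129.5       ]
 [ 554.60921352 -154.55259535  129.5       ]]
base corners [[ 625.36576896  -64.3830545    10.        ]
 [ 622.00876717 -173.57432178   10.        ]] nose [[ 474.02941354 -104.00581269  130.        ]
 [ 473.01322299 -130.63158693  130.        ]
 [ 457.55782494 -102.46142762  130.        ]
 [ 455.758203   -129.91625275  130.        ]]
front guides [[ 465.74253895  -84.41544588  124.3       ]
 [ 464.04054444 -148.54090974  124.3       ]]
```

```bash
python3 - <<'E'
from h import *
import pickle
p,R,c,im,d=pickle.load(open('pics/w1.pkl','rb'))
lab=cv2.cvtColor(im,cv2.COLOR_BGR2HSV).astype(int)
m=((lab[...,0]<17)&(lab[...,0]>4)&(lab[...,1]>50)&(lab[...,1]<135)&(lab[...,2]>120)).astype(np.uint8)
m[:,140:]=0;m[:140]=0;m[265:]=0
m=cv2.morphologyEx(m,cv2.MORPH_OPEN,np.ones((5,5)))
n,l,st,ce=cv2.connectedComponentsWithStats(m);k=1+st[1:,4].argmax();m=(l==k).astype(np.uint8);print(st[k])
cnt=max(cv2.findContours(m,0,2)[0],key=len).reshape(-1,2)
W=atz(c,cnt,30)[:,:2]
r=cv2.minAreaRect(W.astype(np.float32));print(r);print(cv2.boxPoints(r))
print('hole',atz(c,[[91,233]],30))
o=im[140:270,0:150];cv2.imwrite('pics/t1.png',cv2.resize(np.hstack([o,o*m[140:270,0:150,None]]),None,fx=2.5,fy=2.5))
E
```

```text
[  17  158  102   91 4640]
((493.77520751953125, 165.26345825195312), (100.13107299804688, 64.48965454101562), 29.0659122467041)
[[434.34982 169.1248 ]
 [465.6799  112.75689]
 [553.20056 161.40211]
 [521.8705  217.77002]]
hole [[462.66461993 148.33927594  30.        ]]
```

View pics/t1.png

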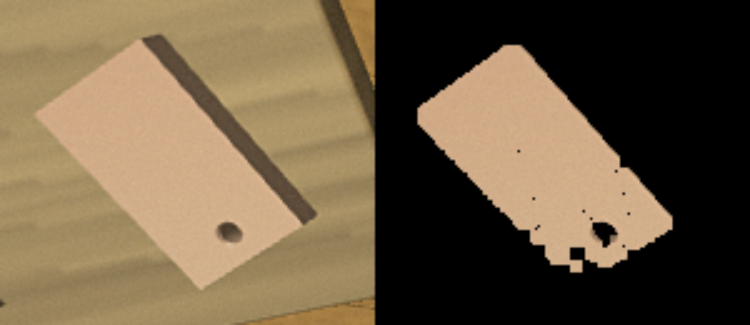

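```bash
python3 - <<'E'
from h import *
import pickle
p,R,c,im,d=pickle.load(open('pics/w1.pkl','rb'))
q=np.array([[35,114],[142,38],[304,222],[200,290],[229,232]])/2.5+[-.3,139.7]
W=atz(c,q,30);print(W)
for a,b in ((0,1),(1,2),(2,3),(3,0)):print(np.linalg.norm(W[a]-W[b]),np.degrees(np.arctan2(*(W[b]-W[a])[[1,0]])))
ctr=W[:4].mean(0);print('ctr',ctr,'hole yaw',np.degrees(np.arctan2(*(ctr-W[4])[[1,0]])),np.linalg.norm(ctr-W[4]))
g=np.array([ctr[0],ctr[1],0]);print('d tool',R.T@(g-p))
E
```

```text
[[521.79994018 216.86519299  30.        ]
 [552.91434555 160.61353773  30.        ]
 [466.87632634 112.51398092  30.        ]
 [434.4673744  169.23831935  30.        ]
 [463.26811282 147.83213216  30.        ]]
64.28339552785084 -61.05175913295426
98.57032065693335 -150.79262584365952
65.32986098951403 119.74110766335635
99.47510310794344 28.605872733622917
ctr [494.01449662 164.80775775  30.        ] hole yaw 28.9038702299953 35.121389216378404
d tool [-282.7997732    37.97049566  245.18617139]
```

Request:
servo_tool:
  steps:
    - {"gripper":0.2,"dx":-30,"dy":4,"dz":0,"wx":0,"wy":0,"wz":-3}
    - {"gripper":0.2,"dx":-65,"dy":9,"dz":0,"wx":0,"wy":0,"wz":-7}
    - {"gripper":0.2,"dx":-100,"dy":14,"dz":5,"wx":0,"wy":0,"wz":-11}
    - {"gripper":0.2,"dx":-135,"dy":19,"dz":15,"wx":0,"wy":0,"wz":-15}
    - {"gripper":0.2,"dx":-170,"dy":25,"dz":30,"wx":0,"wy":0,"wz":-19}
    - {"gripper":0.2,"dx":-200,"dy":30,"dz":50,"wx":0,"wy":0,"wz":-23}
    - {"gripper":0.2,"dx":-230,"dy":35,"dz":75,"wx":0,"wy":0,"wz":-27}
    - {"gripper":0.2,"dx":-260,"dy":40,"dz":100,"wx":0,"wy":0,"wz":-31.2}
    - {"gripper":0.2,"dx":-281,"dy":41.5,"dz":115,"wx":0,"wy":0,"wz":-31.2}
    - {"gripper":0.2,"dx":-281,"dy":41.5,"dz":115,"wx":0,"wy":0,"wz":-31.2}

```text
time_s: 3.5
tool_pos: [487.6, 169.8, 127.8]
eef_rot: [0.001, 0.864, -0.503, -0.002]
force: [1.1, -0.1, -0.5]
width: 68.3
```

```bash
python3 - <<'E'
from h import *
import pickle
p,R,s=T();c=calibration('wrist');im,d=get_image('wrist');cv2.imwrite('pics/w2.png',im);pickle.dump((p,R,c,im,d),open('pics/w2.pkl','wb'))
print(p,R,s['force'],s['width'])
E
```

```text
[487.55050281 169.7661387  127.81010994] [[ 0.49450169 -0.86916502 -0.00450004]
 [-0.86917115 -0.49451037  0.00100376]
 [-0.00309775  0.00341494 -0.99998937]] [ 1.13757077 -0.1237945  -0.50950349] 68.34905265576133
```

View pics/w2.png

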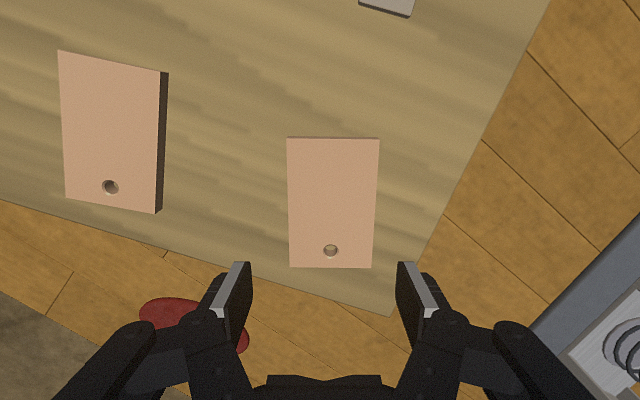

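```bash
python3 - <<'E'
from h import *
import pickle
for fn,P in (('w2',[[248,264],[240,264],[246,275],[243,300],[222,310],[403,264],[410,264],[406,275],[407,300],[432,310]]),('w1',[[226,271],[219,271],[221,290],[213,310],[195,320],[424,271],[431,271],[430,290]])):
    p,R,c,im,d=pickle.load(open(f'pics/{fn}.pkl','rb'))
    for q,x in zip(P,depthpts(c,d,P)):print(q,(R.T@(x-p)).round(1))
p,R,c,im,d=pickle.load(open('pics/w2.pkl','rb'))
W=atz(c,[[286.3,138],[379,138.5],[371.5,268.5],[290,268],[330.5,250.5]],30)
ctr=W[:4].mean(0);print(W,ctr,'hole yaw',np.degrees(np.arctan2(*(ctr-W[4])[[1,0]])),np.linalg.norm(ctr-W[4]))
for a,b in ((0,1),(1,2),(2,3),(3,0)):print(np.linalg.norm(W[a]-W[b]),np.degrees(np.arctan2(*(W[b]-W[a])[[1,0]])))
print('tool',R.T@(ctr-p)); s=get_state();print(s['tool_pos'],s['joint_vel'])
E
```

```text
[248, 264] [-33.2  -9.7   4.1]
[240, 264] [-35.8 -11.9   0.1]
[246, 275] [-33.2  -7.1  -1.1]
[243, 300] [-32.7  -1.1 -10.9]
[222, 310] [-35.2 -10.1 -29.5]
[403, 264] [ 36.3 -11.6   0.7]
[410, 264] [ 39.6 -11.4   1.2]
[406, 275] [ 35.1 -12.4  -9.7]
[407, 300] [ 35.2  -3.3 -14.1]
[432, 310] [ 39.5 -10.9 -30.6]
[226, 271] [-42.1 -10.1  -1.8]
[219, 271] [-43.9 -12.1  -5.1]
[221, 290] [-41.8  -6.7 -11.2]
[213, 310] [-41.7  -5.3 -22.4]
[195, 320] [-42.8 -11.4 -35.9]
[424, 271] [ 43.7 -11.7  -4.5]
[431, 271] [ 46.4 -12.3  -5.5]
[430, 290] [ 43.4  -9.2 -14.9]
[[521.98554791 217.67607307  30.        ]
 [552.96499625 162.61818418  30.        ]
 [465.35125625 113.09670539  30.        ]
 [434.10983314 168.64079051  30.        ]
 [463.01237036 148.76851566  30.        ]] [493.60290839 165.50793829  30.        ] hole yaw 28.687882613481545 34.87103793165287
63.17513235211847 -60.63482729903998
100.6406692132245 -150.52377931406895
63.727324670895186 119.35608854387583
100.63101004838724 29.161832300501214
tool [ 6.99702082 -3.48883076 97.77756005]
[488.8838242  167.29624622 129.06572426] [ 0.0448326  -0.03952364  0.03968936 -0.02067842  0.00634461  0.01802829
  0.01358346]
```

Request:
servo_tool:
  steps:
    - {"gripper":0.0,"dx":4,"dy":0.7,"dz":10,"wx":0,"wy":0,"wz":0.5}
    - {"gripper":0.0,"dx":4,"dy":0.7,"dz":30,"wx":0,"wy":0,"wz":0.5}
    - {"gripper":0.0,"dx":4,"dy":0.7,"dz":55,"wx":0,"wy":0,"wz":0.5}
    - {"gripper":0.0,"dx":4,"dy":0.7,"dz":75,"wx":0,"wy":0,"wz":0.5}
    - {"gripper":0.0,"dx":4,"dy":0.7,"dz":87,"wx":0,"wy":0,"wz":0.5}
    - {"gripper":0.0,"dx":4,"dy":0.7,"dz":95,"wx":0,"wy":0,"wz":0.5}
    - {"gripper":0.0,"dx":4,"dy":0.7,"dz":98,"wx":0,"wy":0,"wz":0.5}
    - {"gripper":0.0,"dx":4,"dy":0.7,"dz":99,"wx":0,"wy":0,"wz":0.5}
    - {"gripper":0.0,"dx":4,"dy":0.7,"dz":99,"wx":0,"wy":0,"wz":0.5}
    - {"gripper":0.0,"dx":4,"dy":0.7,"dz":99,"wx":0,"wy":0,"wz":0.5}

```text
time_s: 4.38
tool_pos: [490.7, 163.6, 31.0]
eef_rot: [0.0, 0.861, -0.508, -0.0]
force: [0.7, 0.2, 0.7]
width: 85.4
```

```bash
python3 - <<'E'
from h import *
import pickle
p,R,s=T();c=calibration('wrist');im,d=get_image('wrist');cv2.imwrite('pics/w3.png',im);pickle.dump((p,R,c,im,d),open('pics/w3.pkl','wb'))
print(p,R,s['force'],s['width'])
E
```

```text
[490.74714795 163.63776583  30.98116406] [[ 4.84147982e-01 -8.74985833e-01 -7.24073340e-04]
 [-8.74986040e-01 -4.84148146e-01  5.90680511e-05]
 [-4.02242473e-04  6.04956386e-04 -9.99999736e-01]] [0.6955725  0.15027691 0.67453067] 85.43729236547856
```

View pics/w3.png

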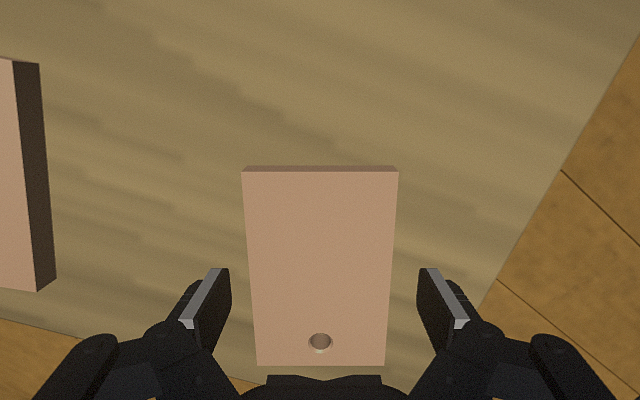

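Request:
servo_tool:
  steps:
    - {"gripper":0.0,"dx":0,"dy":0,"dz":3,"wx":0,"wy":0,"wz":0}
    - {"gripper":0.0,"dx":0,"dy":0,"dz":5.5,"wx":0,"wy":0,"wz":0}
    - {"gripper":0.3,"dx":0,"dy":0,"dz":5.5,"wx":0,"wy":0,"wz":0}
    - {"gripper":0.6,"dx":0,"dy":0,"dz":5.5,"wx":0,"wy":0,"wz":0}
    - {"gripper":0.6,"dx":0,"dy":0,"dz":5.5,"wx":0,"wy":0,"wz":0}
    - {"gripper":0.6,"dx":0,"dy":0,"dz":5.5,"wx":0,"wy":0,"wz":0}
    - {"gripper":0.6,"dx":0,"dy":0,"dz":5.5,"wx":0,"wy":0,"wz":0}
    - {"gripper":0.6,"dx":0,"dy":0,"dz":5.5,"wx":0,"wy":0,"wz":0}
    - {"gripper":0.6,"dx":0,"dy":0,"dz":5.5,"wx":0,"wy":0,"wz":0}
    - {"gripper":0.6,"dx":0,"dy":0,"dz":5.5,"wx":0,"wy":0,"wz":0}
  grip_force: 90

```text
time_s: 5.27
tool_pos: [490.9, 163.9, 26.8]
eef_rot: [0.0, 0.862, -0.508, 0.0]
force: [-2.9, -1.3, 12.2]
width: 61.7
```

Request:
servo_tool:
  steps:
    - {"gripper":0.6,"dx":0,"dy":0,"dz":-5,"wx":0,"wy":0,"wz":0}
    - {"gripper":0.6,"dx":0,"dy":0,"dz":-15,"wx":0,"wy":0,"wz":0}
    - {"gripper":0.6,"dx":0,"dy":0,"dz":-35,"wx":0,"wy":0,"wz":0}
    - {"gripper":0.6,"dx":0,"dy":0,"dz":-60,"wx":0,"wy":0,"wz":0}
    - {"gripper":0.6,"dx":0,"dy":0,"dz":-90,"wx":0,"wy":0,"wz":0}
    - {"gripper":0.6,"dx":0,"dy":0,"dz":-120,"wx":0,"wy":0,"wz":0}
    - {"gripper":0.6,"dx":0,"dy":0,"dz":-145,"wx":0,"wy":0,"wz":0}
    - {"gripper":0.6,"dx":0,"dy":0,"dz":-165,"wx":0,"wy":0,"wz":0}
    - {"gripper":0.6,"dx":0,"dy":0,"dz":-175,"wx":0,"wy":0,"wz":0}
    - {"gripper":0.6,"dx":0,"dy":0,"dz":-180,"wx":0,"wy":0,"wz":0}

```text
time_s: 6.1
tool_pos: [491.4, 164.2, 208.6]
eef_rot: [-0.001, 0.862, -0.508, 0.001]
force: [-0.9, -0.2, -1.1]
width: 61.5
```

```bash
python3 - <<'E'
from h import *
import pickle
p,R,s=T();c=calibration('wrist');im,d=get_image('wrist');cv2.imwrite('pics/w4.png',im);pickle.dump((p,R,c,im,d),open('pics/w4.pkl','wb'))
print(p,R,s['force'],s['width'])
E
```

```text
[491.38264059 164.18180954 208.57972456] [[ 4.84386836e-01 -8.74849222e-01  2.86896790e-03]
 [-8.74853068e-01 -4.84388351e-01  1.87509274e-04]
 [ 1.22565229e-03 -2.60075239e-03 -9.99995867e-01]] [-0.85774755 -0.15759487 -1.08291578] 61.47328047493264
```

View pics/w4.png

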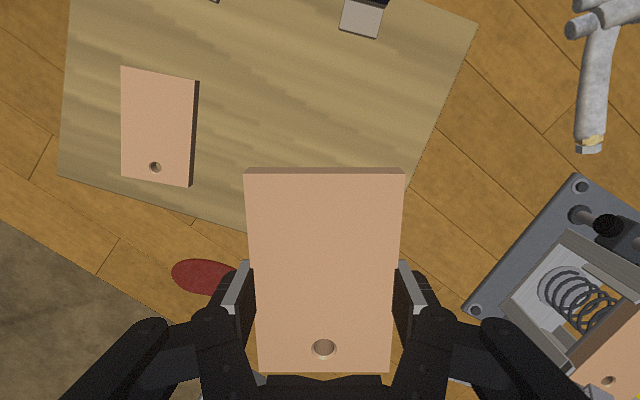

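```bash
cat >> h.py <<'E'
def tool_plane(p,R,c,px,zt):
    o,d=ray(c,px);o=R.T@(o-p);d=d@R;return o+d*((zt-o[2])/d[:,2])[:,None]
E
python3 - <<'E'
from h import *
import pickle
p,R,c,im,d=pickle.load(open('pics/w4.pkl','rb'))
for zt in (-6,-3.2,0):
    W=tool_plane(p,R,c,[[244,174],[404,174],[389,373],[259,373],[324,349]],zt);print(zt,W[:,:2].round(1).tolist(),W[:4].mean(0).round(1),np.linalg.norm(W[0]-W[1]),np.linalg.norm(W[1]-W[2]))
for q in ([280,200],[360,200],[320,270],[280,350],[370,350]):print((R.T@(depthpts(c,d,[q])[0]-p)).round(1))
E
```

```text
-6 [[-29.3, -54.2], [31.8, -54.2], [32.4, 43.3], [-29.8, 43.4], [1.3, 29.1]] [ 1.3 -5.4 -6. ] 61.101055806569356 97.53915433388349
-3.2 [[-30.0, -53.5], [32.5, -53.5], [33.1, 46.3], [-30.5, 46.3], [1.3, 31.7]] [ 1.3 -3.6 -3.2] 62.503515578373346 99.77798209754947
0 [[-30.8, -52.7], [33.3, -52.7], [33.9, 49.6], [-31.3, 49.6], [1.3, 34.6]] [ 1.3 -1.6  0. ] 64.10632674614932 102.33664239888202
[-16.5 -42.6  -2.6]
[ 15.9 -42.3  -1.8]
[ -0.5 -10.8  -3. ]
[-19.8  33.2  -2.2]
[23.3 33.  -2.4]
```

```bash
cat >> h.py <<'E'
O=np.array([516,-115.8,0.]);YAW=np.radians(-1.2)
F=Ro.from_euler('z',YAW).as_matrix()
def Rt(tilt):  # tool rotation in world for tilt deg (hole end up)
    base=np.array([[0,-1,0],[-1,0,0],[0,0,-1.]]) # tool x=-Fy, tool y=-Fx
    return F@base@Ro.from_euler('x',-tilt,degrees=True).as_matrix()
PT=np.array([0,-53.5,9.0]) # rear bottom corner in tool
def tcp_for(pt_tool,xf,z,tilt,yf=0):
    X=O+F@np.array([xf,yf,z]);return X-Rt(tilt)@pt_tool
def move(target,tilt):
    p,R,s=T();d=R.T@(target-p);w=np.degrees(Ro.from_matrix(R.T@Rt(tilt)).as_rotvec())
    print('t',round(s['time_s'],2),'pos',p.round(1),'target',target.round(1),'move d',d.round(1),'w',w.round(2),'force',s['force'].round(1),'width',round(s['width'],1))
def where(pt=PT):
    p,R,s=T();X=F.T@(p+R@pt-O);ty=F.T@R[:,1]
    print('t',round(s['time_s'],2),'pt in feeder',X.round(1),'tilt',np.degrees(np.arcsin(ty[2])).round(1),'yaw',np.degrees(np.arctan2(*(-ty)[[1,0]])).round(2),'F',(F.T@s['force']).round(1),'tq',s['wrist_torque'].round(2),'w',round(s['width'],1))
E
python3 -c "
from h import *
move(tcp_for(PT,30,152,25),25)"
```

```text
t 6.15 pos [491.3 164.1 208.3] target [ 501.3 -115.5  182.8] move d [249.4 126.7  25.5] w [-24.55  -6.62  29.68] force [-0.1  0.8 -1.7] width 61.4
```

Request:
servo_tool:
  steps:
    - {"gripper":0.6,"dx":12,"dy":6,"dz":0,"wx":-1.2,"wy":-0.3,"wz":1.5}
    - {"gripper":0.6,"dx":37,"dy":19,"dz":0,"wx":-3.7,"wy":-1,"wz":4.5}
    - {"gripper":0.6,"dx":67,"dy":34,"dz":0,"wx":-6.7,"wy":-1.8,"wz":8}
    - {"gripper":0.6,"dx":100,"dy":51,"dz":0,"wx":-10,"wy":-2.7,"wz":12}
    - {"gripper":0.6,"dx":134,"dy":68,"dz":0,"wx":-13.2,"wy":-3.6,"wz":16}
    - {"gripper":0.6,"dx":168,"dy":85,"dz":5,"wx":-16.5,"wy":-4.5,"wz":20}
    - {"gripper":0.6,"dx":200,"dy":102,"dz":10,"wx":-19.6,"wy":-5.3,"wz":23.7}
    - {"gripper":0.6,"dx":228,"dy":116,"dz":18,"wx":-22.4,"wy":-6,"wz":27}
    - {"gripper":0.6,"dx":244,"dy":124,"dz":23,"wx":-24.1,"wy":-6.5,"wz":29.1}
    - {"gripper":0.6,"dx":249.4,"dy":126.7,"dz":25.5,"wx":-24.55,"wy":-6.62,"wz":29.68}

```text
time_s: 6.98
tool_pos: [500.3, -120.2, 180.0]
eef_rot: [-0.154, -0.68, 0.7, 0.157]
force: [-0.9, -0.3, -1.3]
width: 61.6
```

```bash
python3 - <<'E'
from h import *
import pickle
p,R,s=T();c=calibration('wrist');im,d=get_image('wrist');cv2.imwrite('pics/w5.png',im);pickle.dump((p,R,c,im,d),open('pics/w5.pkl','wb'))
im2,_=get_image('side');cv2.imwrite('pics/s5.png',cv2.resize(im2[160:310,260:460],(780,585),interpolation=cv2.INTER_CUBIC))
where();move(tcp_for(PT,30,130,25),25)
E
```

```text
t 7.08 pt in feeder [ 29.2  -0.7 150.2] tilt 25.2 yaw -0.08 F [-0.5  1.8 -0.9] tq [-0.01 -0.58 -0.06] w 61.9
t 7.08 pos [ 500.6 -116.1  181.1] target [ 501.3 -115.5  160.8] move d [-0.6 -9.3 18.1] w [ 0.2   0.1  -0.08] force [-0.5  1.8 -0.9] width 61.9
```

View pics/w5.png

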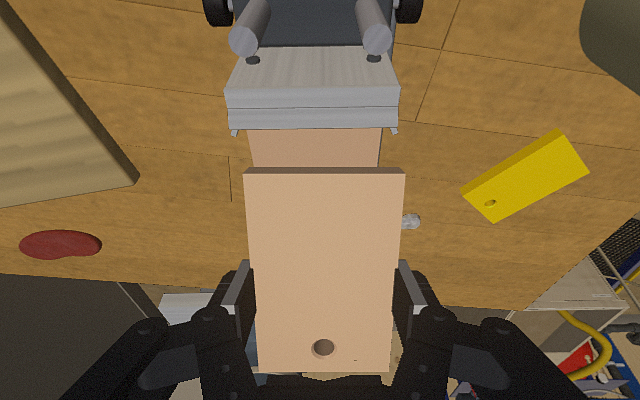

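View pics/s5.png

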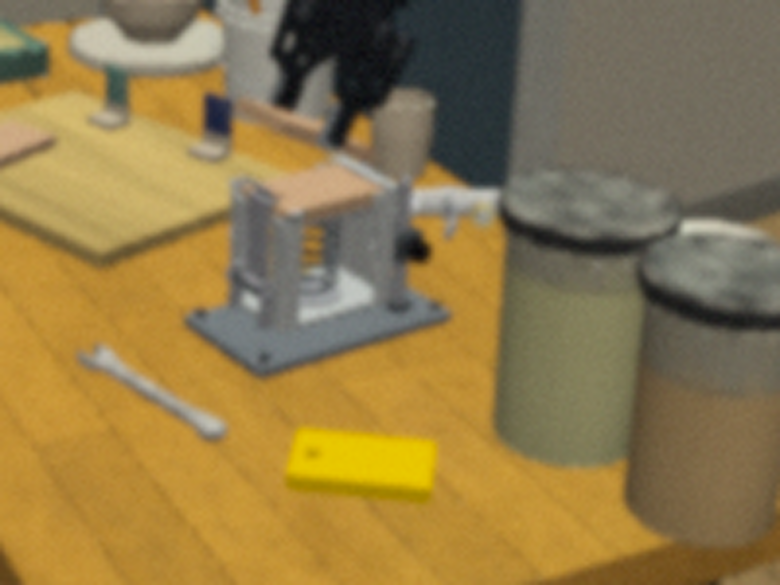

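```bash
python3 - <<'E'
from h import *
import pickle
p,R,c,im,d=pickle.load(open('pics/w5.pkl','rb'));print(p)
W=atz(c,[[248,135],[383,135],[251,160],[381.5,160],[228,127],[399,127],[226,90],[399,86]],124.3)
print(((W-O)@F).round(1))
W=atz(c,[[228,127],[399,127],[227,107],[399,105]],130);print(((W-O)@F).round(1))
a=im[40:180,200:420];cv2.imwrite('pics/w5c.png',cv2.resize(a,None,fx=3.5,fy=3.5,interpolation=cv2.INTER_CUBIC))
E
```

```text
[ 500.27667511 -120.17616387  179.96656843]
[[ 30.2  30.4 124.3]
 [ 29.6 -34.4 124.3]
 [ 15.4  31.3 124.3]
 [ 14.8 -35.4 124.3]
 [ 34.6  39.  124.3]
 [ 33.9 -41.4 124.3]
 [ 52.7  36.1 124.3]
 [ 53.9 -38.3 124.3]]
[[ 38.   37.1 130. ]
 [ 37.3 -39.9 130. ]
 [ 47.8  35.5 130. ]
 [ 48.1 -38.3 130. ]]
```

View pics/w5c.png

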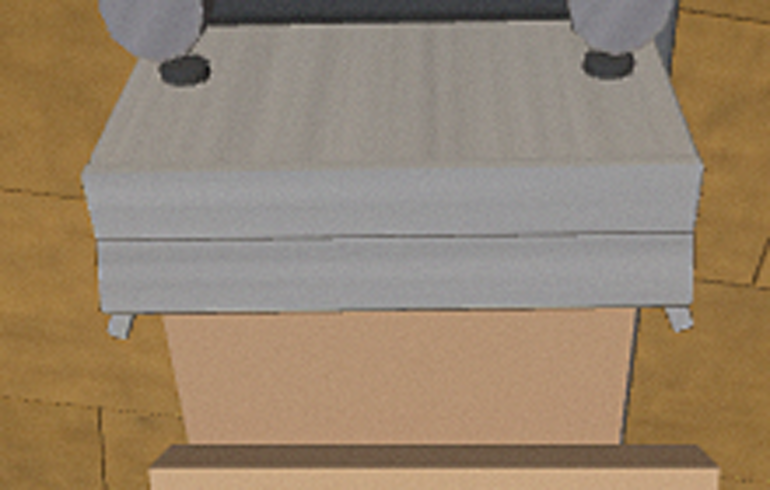

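```bash
sed -i 's/O=np.array(\[516,-115.8/O=np.array([516,-116.1/' h.py; python3 -c "
from h import *
where();move(tcp_for(PT,30,122,25),25)"
```

```text
t 7.08 pt in feeder [ 29.2  -0.4 150.2] tilt 25.2 yaw -0.08 F [-0.5  1.8 -0.9] tq [-0.01 -0.58 -0.06] w 61.9
t 7.08 pos [ 500.6 -116.1  181.1] target [ 501.3 -115.8  152.8] move d [ -0.3 -12.7  25.3] w [ 0.2   0.1  -0.08] force [-0.5  1.8 -0.9] width 61.9
```

Request:
servo_tool:
  steps:
    - {"gripper":0.6,"dx":-0.3,"dy":-2,"dz":4,"wx":0.2,"wy":0.1,"wz":0}
    - {"gripper":0.6,"dx":-0.3,"dy":-5,"dz":9,"wx":0.2,"wy":0.1,"wz":0}
    - {"gripper":0.6,"dx":-0.3,"dy":-7,"dz":14,"wx":0.2,"wy":0.1,"wz":0}
    - {"gripper":0.6,"dx":-0.3,"dy":-8.6,"dz":17,"wx":0.2,"wy":0.1,"wz":0}
    - {"gripper":0.6,"dx":-0.3,"dy":-9.5,"dz":19,"wx":0.2,"wy":0.1,"wz":0}
    - {"gripper":0.6,"dx":-0.3,"dy":-10.2,"dz":20.5,"wx":0.2,"wy":0.1,"wz":0}
    - {"gripper":0.6,"dx":-0.3,"dy":-11,"dz":22,"wx":0.2,"wy":0.1,"wz":0}
    - {"gripper":0.6,"dx":-0.3,"dy":-11.7,"dz":23.3,"wx":0.2,"wy":0.1,"wz":0}
    - {"gripper":0.6,"dx":-0.3,"dy":-12.3,"dz":24.5,"wx":0.2,"wy":0.1,"wz":0}
    - {"gripper":0.6,"dx":-0.3,"dy":-12.7,"dz":25.3,"wx":0.2,"wy":0.1,"wz":0}

```text
time_s: 7.92
tool_pos: [501.2, -115.7, 153.4]
eef_rot: [-0.152, -0.683, 0.698, 0.155]
force: [-1.6, 0.1, 3.1]
width: 61.3
```

```bash
python3 -c "
from h import *
where();move(tcp_for(PT,30,106,25),25)"
```

```text
t 7.92 pt in feeder [ 29.9   0.  122.6] tilt 25.0 yaw -0.08 F [-1.6  0.1  3.1] tq [ 0.08 -0.    0.03] w 61.3
t 7.92 pos [ 501.2 -115.7  153.4] target [ 501.3 -115.8  136.8] move d [ 0.1 -7.1 15. ] w [ 0.03  0.01 -0.08] force [-1.6  0.1  3.1] width 61.3
```

Request:
servo_tool:
  steps:
    - {"gripper":0.6,"dx":0,"dy":-1,"dz":2,"wx":0,"wy":0,"wz":0}
    - {"gripper":0.6,"dx":0,"dy":-2,"dz":4,"wx":0,"wy":0,"wz":0}
    - {"gripper":0.6,"dx":0,"dy":-3,"dz":6,"wx":0,"wy":0,"wz":0}
    - {"gripper":0.6,"dx":0,"dy":-4,"dz":8,"wx":0,"wy":0,"wz":0}
    - {"gripper":0.6,"dx":0,"dy":-5,"dz":10,"wx":0,"wy":0,"wz":0}
    - {"gripper":0.6,"dx":0,"dy":-6,"dz":12.5,"wx":0,"wy":0,"wz":0}
    - {"gripper":0.6,"dx":0,"dy":-7,"dz":15,"wx":0,"wy":0,"wz":0}
    - {"gripper":0.6,"dx":0,"dy":-7.1,"dz":15,"wx":0,"wy":0,"wz":0}
    - {"gripper":0.6,"dx":0,"dy":-7.1,"dz":15,"wx":0,"wy":0,"wz":0}
    - {"gripper":0.6,"dx":0,"dy":-7.1,"dz":15,"wx":0,"wy":0,"wz":0}

```text
time_s: 8.75
tool_pos: [501.2, -115.7, 136.9]
eef_rot: [-0.152, -0.683, 0.698, 0.155]
force: [-1.9, 0.4, 5.9]
width: 61.8
```

```bash
python3 - <<'E'
from h import *
import pickle
where();move(tcp_for(PT,44,105.5,25),25)
p,R,s=T();c=calibration('wrist');im,d=get_image('wrist');cv2.imwrite('pics/w6.png',im);pickle.dump((p,R,c,im,d),open('pics/w6.pkl','wb'))
im2,_=get_image('side');cv2.imwrite('pics/s6.png',cv2.resize(im2[160:310,260:460],(780,585),interpolation=cv2.INTER_CUBIC))
E
```

```text
t 8.75 pt in feeder [ 29.8   0.  106. ] tilt 25.1 yaw -0.09 F [-1.9  0.4  5.9] tq [ 0.1   0.36 -0.08] w 61.8
t 8.75 pos [ 501.2 -115.7  136.9] target [ 515.3 -116.1  136.3] move d [  0.1 -13.1  -5.5] w [ 0.06  0.01 -0.08] force [-1.9  0.4  5.9] width 61.8
```

View pics/w6.png

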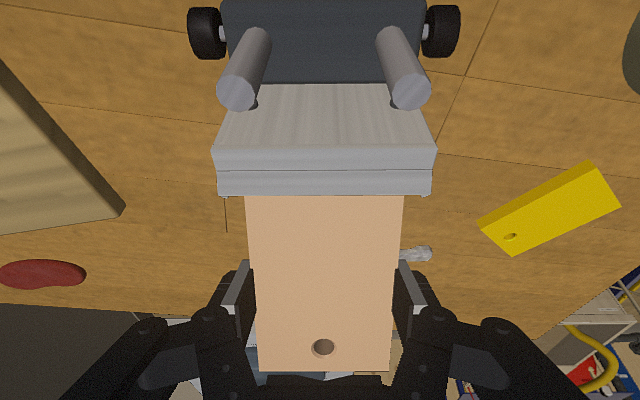

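View pics/s6.png

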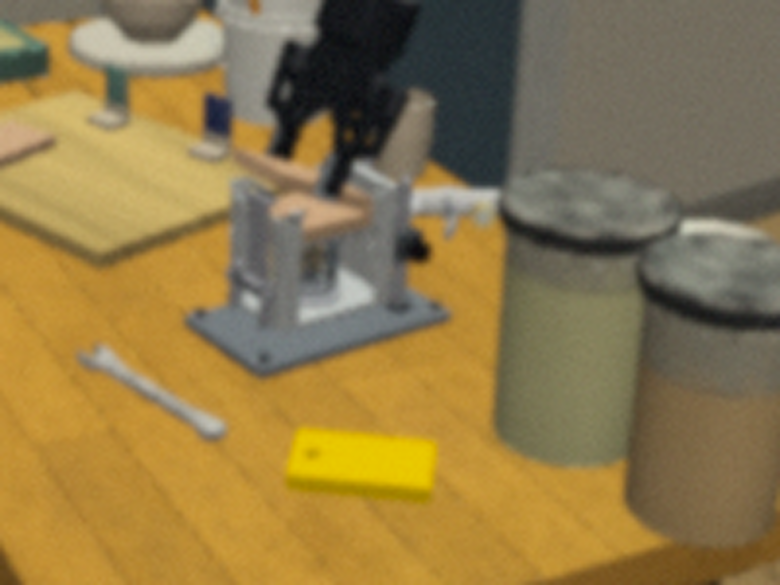

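Request:
servo_tool:
  steps:
    - {"gripper":0.6,"dx":0,"dy":-1.3,"dz":-0.3,"wx":0,"wy":0,"wz":0}
    - {"gripper":0.6,"dx":0,"dy":-2.8,"dz":-1,"wx":0,"wy":0,"wz":0}
    - {"gripper":0.6,"dx":0,"dy":-4.4,"dz":-1.7,"wx":0,"wy":0,"wz":0}
    - {"gripper":0.6,"dx":0,"dy":-6,"dz":-2.4,"wx":0,"wy":0,"wz":0}
    - {"gripper":0.6,"dx":0,"dy":-7.7,"dz":-3.1,"wx":0,"wy":0,"wz":0}
    - {"gripper":0.6,"dx":0,"dy":-9.4,"dz":-3.9,"wx":0,"wy":0,"wz":0}
    - {"gripper":0.6,"dx":0,"dy":-11.2,"dz":-4.7,"wx":0,"wy":0,"wz":0}
    - {"gripper":0.6,"dx":0,"dy":-13,"dz":-5.5,"wx":0,"wy":0,"wz":0}
    - {"gripper":0.6,"dx":0,"dy":-13.1,"dz":-5.5,"wx":0,"wy":0,"wz":0}
    - {"gripper":0.6,"dx":0,"dy":-13.1,"dz":-5.5,"wx":0,"wy":0,"wz":0}

```text
time_s: 9.68
tool_pos: [514.5, -116.3, 136.4]
eef_rot: [-0.153, -0.682, 0.698, 0.156]
force: [-4.0, 0.7, 5.6]
width: 61.7
```

```bash
python3 - <<'E'
from h import *
where();move(tcp_for(PT,48,105.5,25),25)
E
```

```text
t 9.68 pt in feeder [ 43.1  -0.3 105.4] tilt 25.2 yaw -0.11 F [-4.   0.6  5.6] tq [0.01 0.62 0.04] w 61.7
t 9.68 pos [ 514.5 -116.3  136.4] target [ 519.3 -116.2  136.3] move d [-0.2 -4.4 -1.9] w [ 0.19 -0.01 -0.1 ] force [-4.   0.7  5.6] width 61.7
```

Request:
servo_tool:
  steps:
    - {"gripper":0.6,"dx":0,"dy":-0.5,"dz":-0.2,"wx":0,"wy":0,"wz":0}
    - {"gripper":0.6,"dx":0,"dy":-1,"dz":-0.4,"wx":0,"wy":0,"wz":0}
    - {"gripper":0.6,"dx":0,"dy":-1.5,"dz":-0.6,"wx":0,"wy":0,"wz":0}
    - {"gripper":0.6,"dx":0,"dy":-2,"dz":-0.8,"wx":0,"wy":0,"wz":0}
    - {"gripper":0.6,"dx":0,"dy":-2.5,"dz":-1,"wx":0,"wy":0,"wz":0}
    - {"gripper":0.6,"dx":0,"dy":-3,"dz":-1.2,"wx":0,"wy":0,"wz":0}
    - {"gripper":0.6,"dx":0,"dy":-3.5,"dz":-1.5,"wx":0,"wy":0,"wz":0}
    - {"gripper":0.6,"dx":0,"dy":-4,"dz":-1.7,"wx":0,"wy":0,"wz":0}
    - {"gripper":0.6,"dx":0,"dy":-4,"dz":-1.7,"wx":0,"wy":0,"wz":0}
    - {"gripper":0.6,"dx":0,"dy":-4,"dz":-1.7,"wx":0,"wy":0,"wz":0}

```text
time_s: 10.52
tool_pos: [516.6, -116.4, 136.3]
eef_rot: [-0.155, -0.682, 0.697, 0.158]
force: [-6.8, 0.2, 6.5]
width: 61.2
```

```bash
python3 - <<'E'
from h import *
where();where(np.array([0,-53.5,-3]));move(tcp_for(PT,48,105.5,25),25)
E
```

```text
t 10.52 pt in feeder [ 45.   -0.4 105.1] tilt 25.5 yaw -0.11 F [-6.8  0.1  6.5] tq [0.13 1.26 0.01] w 61.2
t 10.52 pt in feeder [ 50.2  -0.4 116. ] tilt 25.5 yaw -0.11 F [-6.8  0.1  6.5] tq [0.13 1.26 0.01] w 61.2
t 10.52 pos [ 516.6 -116.4  136.3] target [ 519.3 -116.2  136.3] move d [-0.3 -2.5 -1.1] w [ 0.54 -0.02 -0.1 ] force [-6.8  0.2  6.5] width 61.2
```

```bash
cat >>h.py <<'E'
TC=np.array([0,-53.5,-3.])
E
python3 - <<'E'
from h import *
move(tcp_for(TC,49.8,119,13),13)
E
```

```text
t 10.52 pos [ 516.6 -116.4  136.3] target [ 513.  -116.   128.1] move d [-0.3 -0.3  9. ] w [12.54 -0.03 -0.1 ] force [-6.8  0.2  6.5] width 61.2
```

Request:
servo_tool:
  steps:
    - {"gripper":0.6,"dx":0,"dy":0,"dz":1,"wx":1.4,"wy":0,"wz":0}
    - {"gripper":0.6,"dx":0,"dy":0,"dz":2,"wx":2.8,"wy":0,"wz":0}
    - {"gripper":0.6,"dx":0,"dy":0,"dz":3,"wx":4.2,"wy":0,"wz":0}
    - {"gripper":0.6,"dx":0,"dy":0,"dz":4,"wx":5.6,"wy":0,"wz":0}
    - {"gripper":0.6,"dx":0,"dy":0,"dz":5,"wx":7,"wy":0,"wz":0}
    - {"gripper":0.6,"dx":0,"dy":0,"dz":6,"wx":8.4,"wy":0,"wz":0}
    - {"gripper":0.6,"dx":0,"dy":0,"dz":7,"wx":9.8,"wy":0,"wz":0}
    - {"gripper":0.6,"dx":0,"dy":0,"dz":8,"wx":11.2,"wy":0,"wz":0}
    - {"gripper":0.6,"dx":0,"dy":0,"dz":9,"wx":12.5,"wy":0,"wz":0}
    - {"gripper":0.6,"dx":0,"dy":0,"dz":9,"wx":12.5,"wy":0,"wz":0}

```text
time_s: 11.35
tool_pos: [513.5, -116.6, 129.6]
eef_rot: [-0.079, -0.695, 0.711, 0.079]
force: [-2.0, 0.1, 9.1]
width: 61.6
```

```bash
python3 - <<'E'
from h import *
where();where(TC);move(tcp_for(TC,49.8,120,6),6)
import pickle
p,R,s=T();c=calibration('wrist');im,d=get_image('wrist');cv2.imwrite('pics/w7.png',im);pickle.dump((p,R,c,im,d),open('pics/w7.pkl','wb'))
im2,_=get_image('side');cv2.imwrite('pics/s7.png',cv2.resize(im2[160:310,260:460],(780,585),interpolation=cv2.INTER_CUBIC))
E
```

```text
t 11.35 pt in feeder [ 47.7  -0.6 108.9] tilt 12.8 yaw -0.1 F [-2.   0.   9.1] tq [0.11 0.49 0.05] w 61.6
t 11.35 pt in feeder [ 50.3  -0.6 120.7] tilt 12.8 yaw -0.1 F [-2.   0.   9.1] tq [0.11 0.49 0.05] w 61.6
t 11.35 pos [ 513.5 -116.6  129.6] target [ 512.3 -116.   122.6] move d [-0.5 -0.3  7.1] w [ 6.82 -0.08 -0.1 ] force [-2.   0.1  9.1] width 61.6
```

View pics/w7.png

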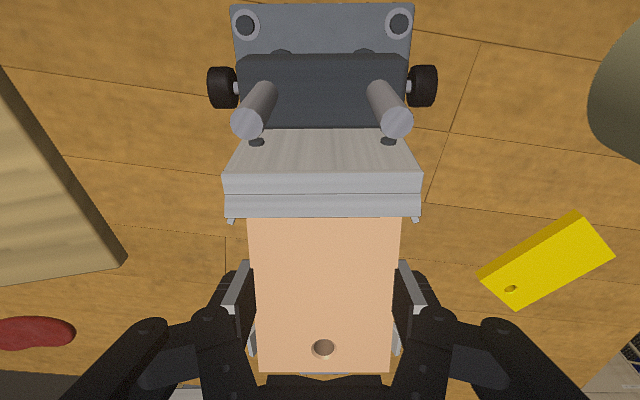

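View pics/s7.png

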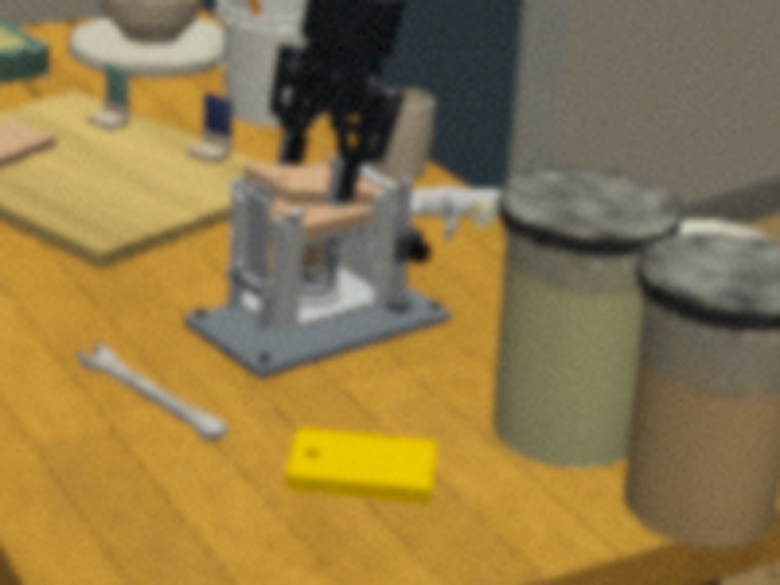

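Request:
servo_tool:
  steps:
    - {"gripper":0.6,"dx":0,"dy":0,"dz":0.8,"wx":0.8,"wy":0,"wz":0}
    - {"gripper":0.6,"dx":0,"dy":0,"dz":1.6,"wx":1.6,"wy":0,"wz":0}
    - {"gripper":0.6,"dx":0,"dy":0,"dz":2.4,"wx":2.4,"wy":0,"wz":0}
    - {"gripper":0.6,"dx":0,"dy":0,"dz":3.2,"wx":3.2,"wy":0,"wz":0}
    - {"gripper":0.6,"dx":0,"dy":0,"dz":4,"wx":4,"wy":0,"wz":0}
    - {"gripper":0.6,"dx":0,"dy":0,"dz":4.8,"wx":4.8,"wy":0,"wz":0}
    - {"gripper":0.6,"dx":0,"dy":0,"dz":5.6,"wx":5.5,"wy":0,"wz":0}
    - {"gripper":0.6,"dx":0,"dy":0,"dz":6.4,"wx":6.2,"wy":0,"wz":0}
    - {"gripper":0.6,"dx":0,"dy":0,"dz":7,"wx":6.8,"wy":0,"wz":0}
    - {"gripper":0.6,"dx":0,"dy":0,"dz":7,"wx":6.8,"wy":0,"wz":0}

```text
time_s: 12.28
tool_pos: [513.7, -116.7, 127.5]
eef_rot: [-0.037, -0.698, 0.714, 0.035]
force: [-5.6, 1.4, 31.4]
width: 61.3
```

```bash
python3 - <<'E'
from h import *
where();where(TC);move(tcp_for(TC,49.4,121,-1),-1)
E
```

```text
t 12.28 pt in feeder [ 50.   -0.7 113. ] tilt 5.9 yaw -0.1 F [-5.6  1.2 31.4] tq [0.31 2.72 0.06] w 61.3
t 12.28 pt in feeder [ 51.3  -0.7 125. ] tilt 5.9 yaw -0.1 F [-5.6  1.2 31.4] tq [0.31 2.72 0.06] w 61.3
t 12.28 pos [ 513.7 -116.7  127.5] target [ 512.  -116.   117.1] move d [-0.6  0.7 10.5] w [ 6.88 -0.19 -0.08] force [-5.6  1.4 31.4] width 61.3
```

```bash
python3 - <<'E'
from h import *
import pickle
p,R,s=T();c=calibration('wrist');im,d=get_image('wrist');cv2.imwrite('pics/w8.png',im[150:400]);pickle.dump((p,R,c,im,d),open('pics/w8.pkl','wb'))
im2,_=get_image('side');cv2.imwrite('pics/s8.png',cv2.resize(im2[180:260,300:400],(780,624),interpolation=cv2.INTER_CUBIC))
im2,_=get_image('top');cv2.imwrite('pics/t8.png',cv2.resize(im2[180:280,340:440],(600,600),interpolation=cv2.INTER_CUBIC))
where()
E
```

```text
t 12.43 pt in feeder [ 50.   -0.7 113. ] tilt 5.9 yaw -0.09 F [-4.9  1.1 32.2] tq [0.36 2.8  0.08] w 61.5
```

View pics/w8.png

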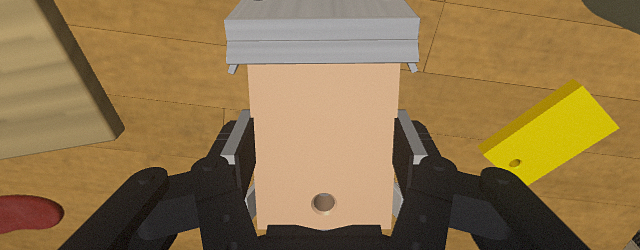

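View pics/s8.png

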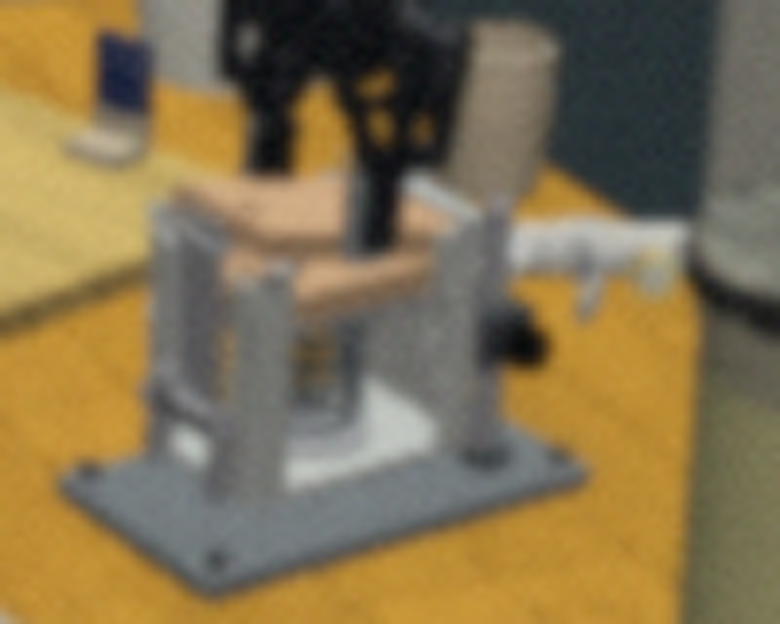

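View pics/t8.png

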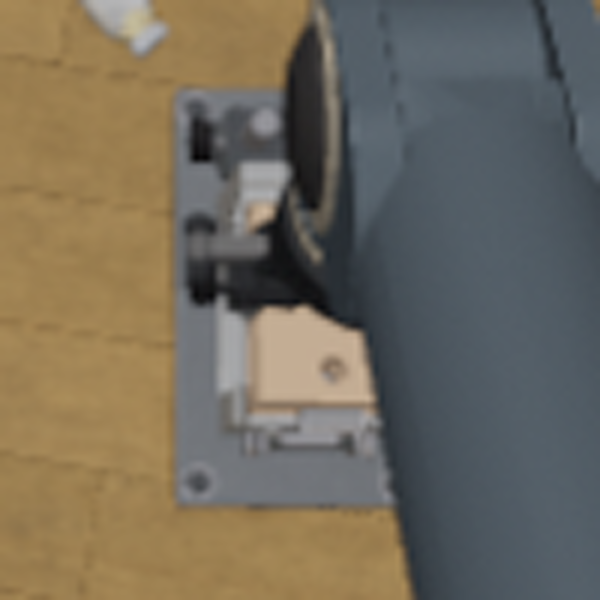

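Request:
servo_tool:
  steps:
    - {"gripper":0.4,"dx":0,"dy":0,"dz":0,"wx":0,"wy":0,"wz":0}
    - {"gripper":0.2,"dx":0,"dy":0,"dz":0,"wx":0,"wy":0,"wz":0}
    - {"gripper":0.0,"dx":0,"dy":0,"dz":0,"wx":0,"wy":0,"wz":0}
    - {"gripper":0.0,"dx":0,"dy":0,"dz":0,"wx":0,"wy":0,"wz":0}
    - {"gripper":0.0,"dx":0,"dy":0,"dz":-5,"wx":0,"wy":0,"wz":0}
    - {"gripper":0.0,"dx":0,"dy":0,"dz":-15,"wx":0,"wy":0,"wz":0}
    - {"gripper":0.0,"dx":0,"dy":0,"dz":-30,"wx":0,"wy":0,"wz":0}
    - {"gripper":0.0,"dx":0,"dy":0,"dz":-45,"wx":0,"wy":0,"wz":0}
    - {"gripper":0.0,"dx":0,"dy":0,"dz":-57,"wx":0,"wy":0,"wz":0}
    - {"gripper":0.0,"dx":0,"dy":0,"dz":-60,"wx":0,"wy":0,"wz":0}

```text
time_s: 13.27
tool_pos: [521.8, -116.7, 189.7]
eef_rot: [-0.036, -0.698, 0.714, 0.034]
force: [0.7, 0.1, 0.4]
width: 85.3
```

```bash
python3 - <<'E'
from h import *
import pickle
p,R,s=T();c=calibration('wrist');im,d=get_image('wrist');cv2.imwrite('pics/w9.png',im);pickle.dump((p,R,c,im,d),open('pics/w9.pkl','wb'))
im2,_=get_image('side');cv2.imwrite('pics/s9.png',cv2.resize(im2[180:260,300:400],(780,624),interpolation=cv2.INTER_CUBIC))
where();move(tcp_for(np.array([0,0,14.]),-33,160,0),0)
for u in (285,320,355):
  for v in range(165,330,15):
    X=depthpts(c,d,[[u,v]])[0];print((F.T@(X-O)).round(1),end=' ')
  print()
E
```

```text
t 13.37 pt in feeder [ 56.9  -0.6 173.7] tilt 5.8 yaw -0.09 F [ 0.1  0.4 -0.7] tq [ 0.07 -0.08 -0.02] w 85.1
t 13.37 pos [ 520.6 -116.7  188. ] target [ 483.  -115.4  174. ] move d [-0.5 36.  17.8] w [ 5.8  -0.21 -0.08] force [ 0.1  0.4 -0.7] width 85.1
[ 44.6  20.7 128.4] [ 34.5  21.5 126.1] [ 25.9  21.6 128.6] [ 16.6  22.  129.9] [  7.1  22.3 131.5] [ -2.1  22.5 133.8] [-12.1  22.8 135.3] [-21.3  23.  138.4] [-31.8  23.3 139.9] [-42.1  23.6 142.1] [-189.8   45.9   -1.2] 
[ 44.7   0.6 129.2] [ 34.4   0.7 125.9] [102.6  -0.9 308.8] [ 16.2   0.8 129.2] [  7.1   0.8 131.6] [ -2.9   0.9 132.7] [-11.8   0.9 135.9] [-21.7   0.9 138. ] [-39.5   1.1 130.4] [-42.    1.  142.3] [-190.2    2.8   -1.5] 
[ 44.7 -19.4 129. ] [ 34.5 -20.1 126.2] [ 25.5 -20.3 127.8] [ 16.4 -20.5 129.8] [  7.7 -20.5 132.8] [ -2.  -20.8 134.2] [-12.2 -21.1 135.4] [-22.4 -21.3 137.1] [-33.  -21.6 138.6] [-42.7 -21.7 141.6] [-191.1  -40.5   -2.2]
```

View pics/w9.png

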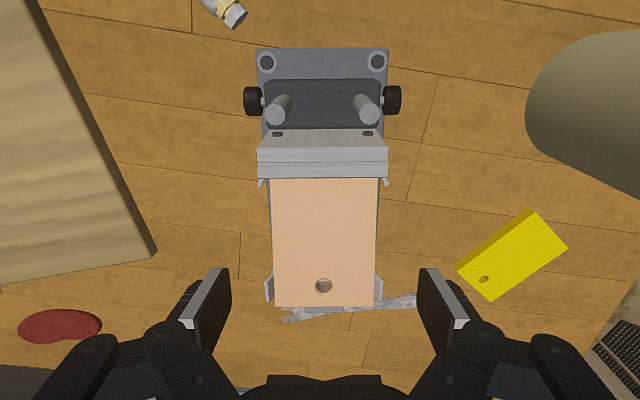

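View pics/s9.png

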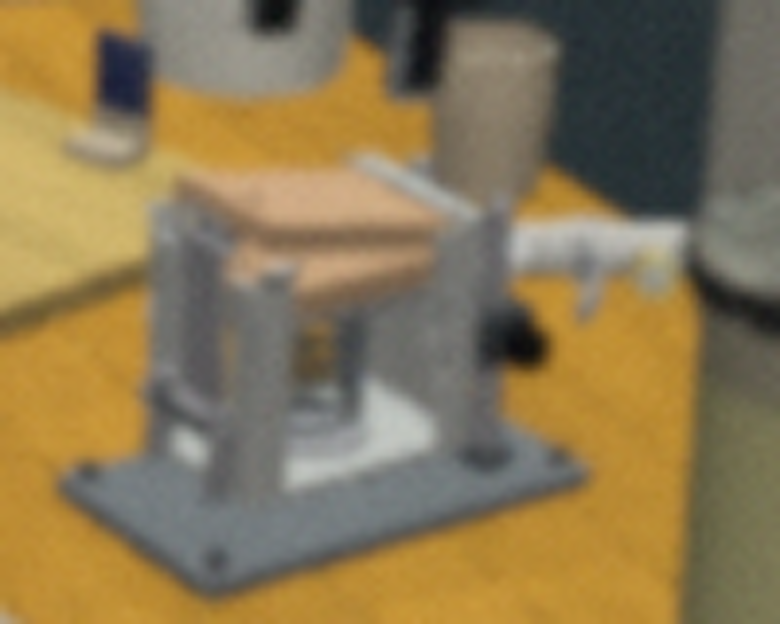

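Request:
servo_tool:
  steps:
    - {"gripper":1.0,"dx":-0.5,"dy":4,"dz":0,"wx":0.6,"wy":0,"wz":0}
    - {"gripper":1.0,"dx":-0.5,"dy":9,"dz":2,"wx":1.4,"wy":0,"wz":0}
    - {"gripper":1.0,"dx":-0.5,"dy":15,"dz":4,"wx":2.4,"wy":0,"wz":0}
    - {"gripper":1.0,"dx":-0.5,"dy":22,"dz":7,"wx":3.5,"wy":0,"wz":0}
    - {"gripper":1.0,"dx":-0.5,"dy":28,"dz":10,"wx":4.5,"wy":0,"wz":0}
    - {"gripper":1.0,"dx":-0.5,"dy":33,"dz":13,"wx":5.3,"wy":-0.1,"wz":0}
    - {"gripper":1.0,"dx":-0.5,"dy":35,"dz":16,"wx":5.6,"wy":-0.2,"wz":0}
    - {"gripper":1.0,"dx":-0.5,"dy":36,"dz":17.5,"wx":5.8,"wy":-0.2,"wz":0}
    - {"gripper":1.0,"dx":-0.5,"dy":36,"dz":17.8,"wx":5.8,"wy":-0.2,"wz":0}
    - {"gripper":1.0,"dx":-0.5,"dy":36,"dz":17.8,"wx":5.8,"wy":-0.2,"wz":0}
  grip_force: 30

```text
time_s: 14.2
tool_pos: [483.1, -115.4, 173.8]
eef_rot: [-0.0, -0.699, 0.715, 0.0]
force: [0.1, 1.2, 0.9]
width: 0.2
```

```bash
python3 - <<'E'
from h import *
TP=np.array([0,0,14.])
where(TP);move(tcp_for(TP,-33,119,0),0)
E
```

```text
t 14.2 pt in feeder [-33.   -0.  159.8] tilt 0.0 yaw -0.09 F [0.1 1.2 0.9] tq [ 0.04  0.01 -0.  ] w 0.2
t 14.2 pos [ 483.1 -115.4  173.8] target [ 483.  -115.4  133. ] move d [-0.   0.  40.8] w [ 0.01 -0.   -0.09] force [0.1 1.2 0.9] width 0.2
```

Press, first stage.

Request:
servo_tool:
  steps:
    - {"gripper":1.0,"dx":0,"dy":0,"dz":8,"wx":0,"wy":0,"wz":0}
    - {"gripper":1.0,"dx":0,"dy":0,"dz":15,"wx":0,"wy":0,"wz":0}
    - {"gripper":1.0,"dx":0,"dy":0,"dz":19,"wx":0,"wy":0,"wz":0}
    - {"gripper":1.0,"dx":0,"dy":0,"dz":22,"wx":0,"wy":0,"wz":0}
    - {"gripper":1.0,"dx":0,"dy":0,"dz":25,"wx":0,"wy":0,"wz":0}
    - {"gripper":1.0,"dx":0,"dy":0,"dz":28,"wx":0,"wy":0,"wz":0}
    - {"gripper":1.0,"dx":0,"dy":0,"dz":31,"wx":0,"wy":0,"wz":0}
    - {"gripper":1.0,"dx":0,"dy":0,"dz":34,"wx":0,"wy":0,"wz":0}
    - {"gripper":1.0,"dx":0,"dy":0,"dz":36,"wx":0,"wy":0,"wz":0}
    - {"gripper":1.0,"dx":0,"dy":0,"dz":37,"wx":0,"wy":0,"wz":0}

```text
time_s: 15.03
tool_pos: [482.9, -115.3, 136.4]
eef_rot: [-0.0, -0.699, 0.715, 0.0]
force: [-2.8, 0.2, 5.2]
width: -0.0
```

```bash
python3 - <<'E'
from h import *
TP=np.array([0,0,14.])
where(TP);move(tcp_for(TP,-33,119,0),0)
im2,_=get_image('side');cv2.imwrite('pics/s10.png',cv2.resize(im2[180:260,300:400],(780,624),interpolation=cv2.INTER_CUBIC))
E
```

```text
t 15.03 pt in feeder [-3.310e+01  1.000e-01  1.224e+02] tilt 0.1 yaw -0.08 F [-2.8  0.1  5.2] tq [0.   0.45 0.02] w -0.0
t 15.03 pos [ 482.9 -115.3  136.4] target [ 483.  -115.4  133. ] move d [ 0.1 -0.1  3.4] w [ 0.05  0.   -0.08] force [-2.8  0.2  5.2] width -0.0
```

View pics/s10.png

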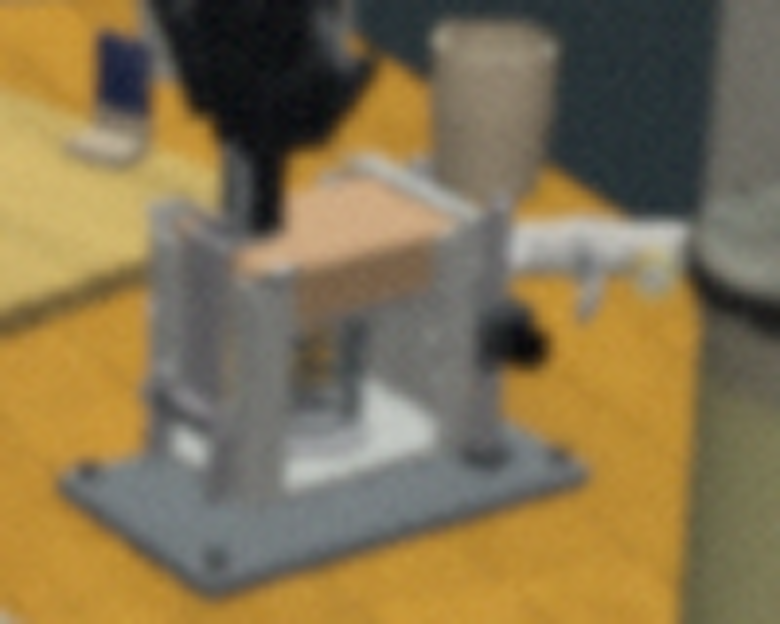

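Request:
servo_tool:
  steps:
    - {"gripper":1.0,"dx":0,"dy":0,"dz":1,"wx":0,"wy":0,"wz":0}
    - {"gripper":1.0,"dx":0,"dy":0,"dz":2,"wx":0,"wy":0,"wz":0}
    - {"gripper":1.0,"dx":0,"dy":0,"dz":3,"wx":0,"wy":0,"wz":0}
    - {"gripper":1.0,"dx":0,"dy":0,"dz":4,"wx":0,"wy":0,"wz":0}
    - {"gripper":1.0,"dx":0,"dy":0,"dz":4,"wx":0,"wy":0,"wz":0}
    - {"gripper":1.0,"dx":0,"dy":0,"dz":4,"wx":0,"wy":0,"wz":0}
    - {"gripper":1.0,"dx":0,"dy":0,"dz":0,"wx":0,"wy":0,"wz":0}
    - {"gripper":1.0,"dx":0,"dy":0,"dz":-15,"wx":0,"wy":0,"wz":0}
    - {"gripper":1.0,"dx":0,"dy":0,"dz":-40,"wx":0,"wy":0,"wz":0}
    - {"gripper":1.0,"dx":0,"dy":0,"dz":-70,"wx":0,"wy":0,"wz":0}

```text
time_s: 15.92
tool_pos: [481.9, -115.0, 205.7]
eef_rot: [-0.001, -0.699, 0.715, 0.002]
force: [0.3, -0.1, 0.2]
width: 0.2
```

```bash
python3 - <<'E'
from h import *
import pickle
p,R,s=T();c=calibration('wrist');im,d=get_image('wrist');cv2.imwrite('pics/w11.png',im);pickle.dump((p,R,c,im,d),open('pics/w11.pkl','wb'))
im2,_=get_image('side');cv2.imwrite('pics/s11.png',cv2.resize(im2[180:260,300:400],(780,624),interpolation=cv2.INTER_CUBIC))
where()
for u in (285,320,355):
  for v in range(130,330,12):
    X=depthpts(c,d,[[u,v]])[0];print((F.T@(X-O)).round(1)[[0,2]],end=' ')
  print()
E
```

```text
t 16.02 pt in feeder [ 2.370e+01 -1.000e-01  2.021e+02] tilt -0.5 yaw -0.08 F [0.3 0.2 0.2] tq [-0.04 -0.08 -0.02] w -0.4
[ 27.2 124.7] [ 19.7 124.8] [ 12.  124.1] [  4.3 124.9] [ -4.  123.9] [-11.9 125. ] [-20.9 123.4] [-29.7 123.2] [-37.8 125.1] [-47.  124.9] [-1.206e+02  1.000e-01] [-136.4   -0.7] [-152.1   -0.6] [-168.5   -0.9] [-185.3   -1.1] [-21.2 238.2] [-20.7 245. ] 
[ 27.  123.1] [ 19.6 124. ] [ 12.1 124.9] [  4.  123.6] [ -3.9 124.1] [-12.  124.6] [-20.7 123.9] [-29.4 123.8] [-38.4 123.7] [-45.8 127.3] [-51.3 134.7] [-22.2 202.8] [-22.4 212.7] [-22.3 221.7] [-23.6 227.8] [-28.5 228.5] [-33.7 228.9] 
[ 27.1 123.8] [ 19.8 125.6] [ 11.9 123.7] [  4.1 124.2] [ -3.8 124.5] [-12.2 124. ] [-20.4 124.9] [-29.1 124.6] [-38.2 124. ] [-48.  122.8] [-120.8   -0.4] [-136.3   -0.6] [-152.2   -0.9] [-26.3 215.7] [-21.2 231.2] [-21.5 237.7] [-21.4 244.1]
```

View pics/w11.png

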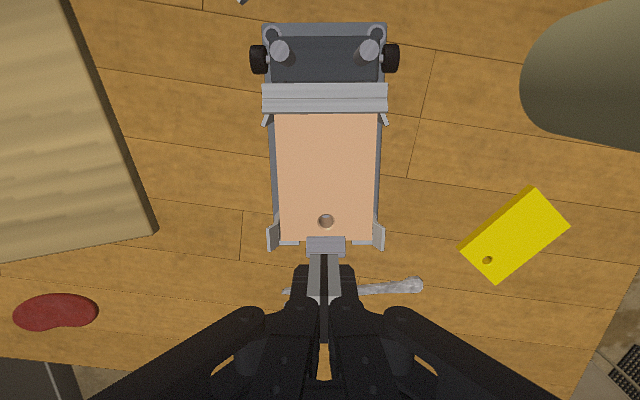

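View pics/s11.png

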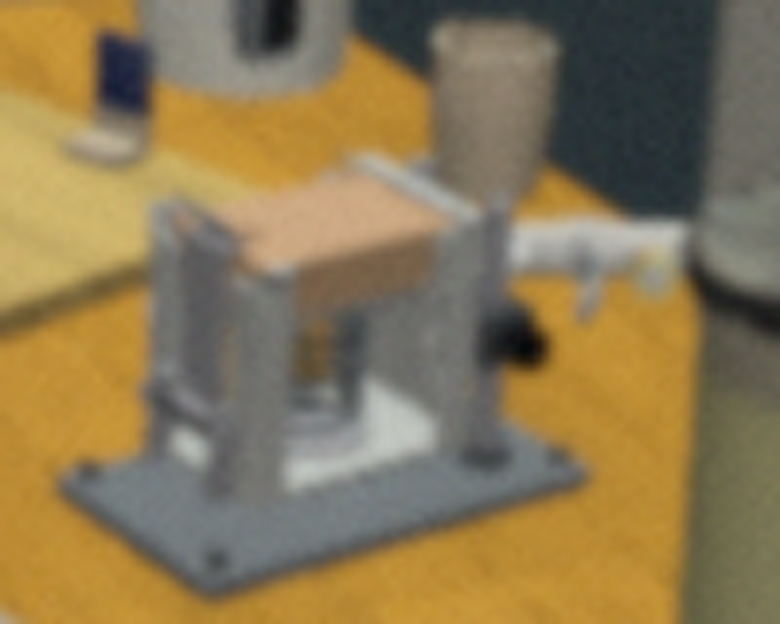

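```bash
python3 - <<'E'
from h import *
import pickle
p,R,c,im,d=pickle.load(open('pics/w4.pkl','rb'))
cv2.imwrite('pics/t4.png',cv2.resize(im[50:200,100:220],None,fx=4,fy=4,interpolation=cv2.INTER_CUBIC))
E
```

```text
(no output)
```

View pics/t4.png

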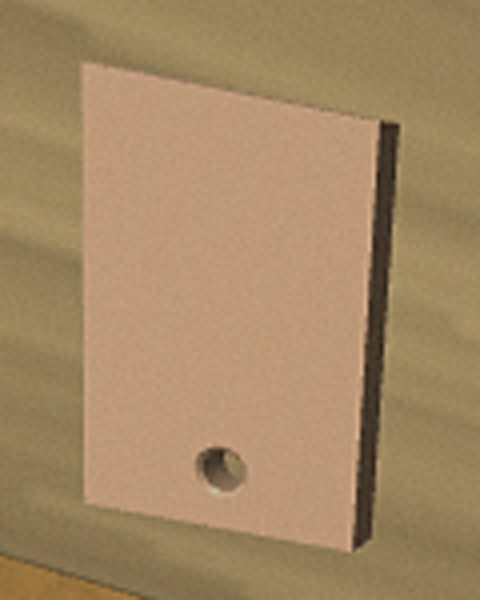

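```bash
cat >>h.py <<'E'
def Ryaw(deg):
    return Ro.from_euler('z',deg,degrees=True).as_matrix()@np.array([[0,-1,0],[-1,0,0],[0,0,-1.]])
def movew(target,R2):
    p,R,s=T();d=R.T@(np.array(target)-p);w=np.degrees(Ro.from_matrix(R.T@R2).as_rotvec())
    print('t',round(s['time_s'],2),'pos',p.round(1),'move d',d.round(1),'w',w.round(2),'force',s['force'].round(1))
def rect(W):
    for a,b in ((0,1),(1,2),(2,3),(3,0)):print(np.linalg.norm(W[a]-W[b]).round(1),np.degrees(np.arctan2(*(W[b]-W[a])[[1,0]])).round(1))
    ctr=W[:4].mean(0);print('ctr',ctr,'hole yaw',np.degrees(np.arctan2(*(ctr-W[4])[[1,0]])),np.linalg.norm(ctr-W[4]));return ctr
E
python3 - <<'E'
from h import *
import pickle
p,R,c,im,d=pickle.load(open('pics/w4.pkl','rb'))
q=np.array([[83,62],[378,120],[355,550],[85,502],[221,469]])/4+[99.6,49.6]
W=atz(c,q,30);ctr=rect(W);print(W)
movew([ctr[0],ctr[1],130],Ryaw(15))
E
```

```text
63.2 -71.6
99.4 -161.5
64.2 108.2
99.3 18.0
ctr [462.36864844 322.3878889   30.        ] hole yaw 17.77022349700595 35.44757056277619
[[499.59087443 367.96110619  30.        ]
 [519.49924316 307.94359674  30.        ]
 [425.24736674 276.32397842  30.        ]
 [405.13710941 337.32287423  30.        ]
 [428.61234763 311.56927462  30.        ]]
t 16.02 pos [ 486.2 -115.5  210.6] move d [-437.4   34.3   79.7] w [ -0.48  -0.15 -16.28] force [0.3 0.2 0.2]
```

Request:
servo_tool:
  steps:
    - {"gripper":0.5,"dx":-15,"dy":1,"dz":0,"wx":0,"wy":0,"wz":-0.6}
    - {"gripper":0.0,"dx":-45,"dy":4,"dz":0,"wx":0,"wy":0,"wz":-2}
    - {"gripper":0.0,"dx":-80,"dy":7,"dz":0,"wx":0,"wy":0,"wz":-3.6}
    - {"gripper":0.0,"dx":-118,"dy":10,"dz":0,"wx":0,"wy":0,"wz":-5.2}
    - {"gripper":0.0,"dx":-156,"dy":14,"dz":0,"wx":-0.2,"wy":0,"wz":-7}
    - {"gripper":0.0,"dx":-194,"dy":17,"dz":5,"wx":-0.4,"wy":0,"wz":-8.6}
    - {"gripper":0.0,"dx":-232,"dy":20,"dz":10,"wx":-0.5,"wy":0,"wz":-10.2}
    - {"gripper":0.0,"dx":-270,"dy":23,"dz":15,"wx":-0.5,"wy":0,"wz":-12}
    - {"gripper":0.0,"dx":-305,"dy":26,"dz":20,"wx":-0.5,"wy":0,"wz":-13.6}
    - {"gripper":0.0,"dx":-335,"dy":29,"dz":30,"wx":-0.5,"wy":0,"wz":-15}

```text
time_s: 16.85
tool_pos: [463.6, 224.0, 179.5]
eef_rot: [0.0, 0.788, -0.616, 0.0]
force: [1.0, -0.9, 0.6]
width: 85.2
```

```bash
python3 - <<'E'
from h import *
movew([458.6,321.2,110],Ryaw(18))
E
```

```text
t 16.85 pos [463.6 224.  179.5] move d [-95.6 -18.7  69.4] w [ 0.   -0.04 -4.02] force [ 1.  -0.9  0.6]
```

Request:
servo_tool:
  steps:
    - {"gripper":0.0,"dx":-25,"dy":-5,"dz":5,"wx":0,"wy":0,"wz":-1}
    - {"gripper":0.0,"dx":-48,"dy":-10,"dz":15,"wx":0,"wy":0,"wz":-2}
    - {"gripper":0.0,"dx":-68,"dy":-14,"dz":30,"wx":0,"wy":0,"wz":-3}
    - {"gripper":0.0,"dx":-82,"dy":-16,"dz":45,"wx":0,"wy":0,"wz":-3.6}
    - {"gripper":0.0,"dx":-91,"dy":-18,"dz":57,"wx":0,"wy":0,"wz":-4}
    - {"gripper":0.0,"dx":-95,"dy":-18.7,"dz":65,"wx":0,"wy":0,"wz":-4}
    - {"gripper":0.0,"dx":-95.6,"dy":-18.7,"dz":69,"wx":0,"wy":0,"wz":-4}
    - {"gripper":0.0,"dx":-95.6,"dy":-18.7,"dz":69.4,"wx":0,"wy":0,"wz":-4}
    - {"gripper":0.0,"dx":-95.6,"dy":-18.7,"dz":69.4,"wx":0,"wy":0,"wz":-4}
    - {"gripper":0.0,"dx":-95.6,"dy":-18.7,"dz":69.4,"wx":0,"wy":0,"wz":-4}

```text
time_s: 17.68
tool_pos: [459.4, 320.5, 110.7]
eef_rot: [-0.0, 0.808, -0.589, 0.001]
force: [-0.0, 0.1, -0.3]
width: 85.4
```

```bash
python3 - <<'E'
from h import *
import pickle
movew([458.6,321.2,31],Ryaw(18))
p,R,s=T();c=calibration('wrist');im,d=get_image('wrist');cv2.imwrite('pics/w12.png',im);pickle.dump((p,R,c,im,d),open('pics/w12.pkl','wb'))
E
```

```text
t 17.68 pos [459.4 320.5 110.7] move d [-1.   0.6 79.7] w [-0.07 -0.06 -0.11] force [-0.   0.1 -0.3]
```

View pics/w12.png

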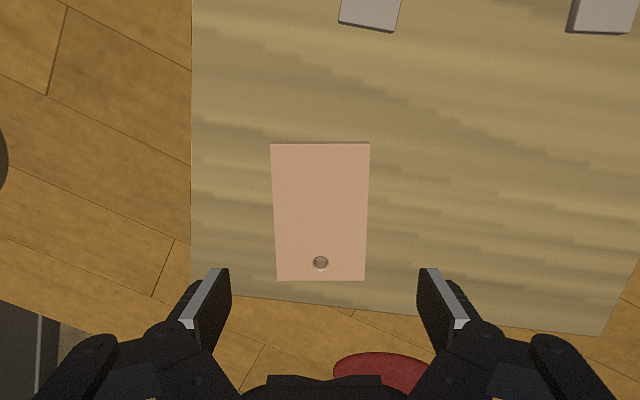

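```bash
python3 - <<'E'
from h import *
import pickle
p,R,c,im,d=pickle.load(open('pics/w12.pkl','rb'))
W=atz(c,[[270.5,143.5],[369.5,143.5],[364.5,280.5],[277.5,280.5],[320.5,262.5]],30);ctr=rect(W);print('tool',R.T@(ctr-p))
E
```

```text
62.7 -72.1
99.7 -161.6
63.7 107.9
99.7 17.8
ctr [462.11328471 322.42337825  30.        ] hole yaw 17.67790406232928 35.03858929457762
tool [-1.08475728 -3.1325415  80.69591513]
```

Request:
servo_tool:
  steps:
    - {"gripper":0.0,"dx":-2,"dy":0.7,"dz":12,"wx":0,"wy":0,"wz":0.2}
    - {"gripper":0.0,"dx":-2,"dy":0.7,"dz":30,"wx":0,"wy":0,"wz":0.2}
    - {"gripper":0.0,"dx":-2,"dy":0.7,"dz":50,"wx":0,"wy":0,"wz":0.2}
    - {"gripper":0.0,"dx":-2,"dy":0.7,"dz":66,"wx":0,"wy":0,"wz":0.2}
    - {"gripper":0.0,"dx":-2,"dy":0.7,"dz":76,"wx":0,"wy":0,"wz":0.2}
    - {"gripper":0.0,"dx":-2,"dy":0.7,"dz":81,"wx":0,"wy":0,"wz":0.2}
    - {"gripper":0.0,"dx":-2,"dy":0.7,"dz":83.5,"wx":0,"wy":0,"wz":0.2}
    - {"gripper":0.0,"dx":-2,"dy":0.7,"dz":84.2,"wx":0,"wy":0,"wz":0.2}
    - {"gripper":0.0,"dx":-2,"dy":0.7,"dz":84.2,"wx":0,"wy":0,"wz":0.2}
    - {"gripper":0.0,"dx":-2,"dy":0.7,"dz":84.2,"wx":0,"wy":0,"wz":0.2}
  grip_force: 90

```text
time_s: 18.57
tool_pos: [458.7, 322.6, 27.4]
eef_rot: [-0.001, 0.807, -0.59, 0.001]
force: [0.4, 1.4, 0.0]
width: 85.7
```

Request:
servo_tool:
  steps:
    - {"gripper":0.2,"dx":0,"dy":0,"dz":0,"wx":0,"wy":0,"wz":0}
    - {"gripper":0.4,"dx":0,"dy":0,"dz":0,"wx":0,"wy":0,"wz":0}
    - {"gripper":0.6,"dx":0,"dy":0,"dz":0,"wx":0,"wy":0,"wz":0}
    - {"gripper":0.6,"dx":0,"dy":0,"dz":0,"wx":0,"wy":0,"wz":0}
    - {"gripper":0.6,"dx":0,"dy":0,"dz":0,"wx":0,"wy":0,"wz":0}
    - {"gripper":0.6,"dx":0,"dy":0,"dz":0,"wx":0,"wy":0,"wz":0}
    - {"gripper":0.6,"dx":0,"dy":0,"dz":0,"wx":0,"wy":0,"wz":0}
    - {"gripper":0.6,"dx":0,"dy":0,"dz":0,"wx":0,"wy":0,"wz":0}
    - {"gripper":0.6,"dx":0,"dy":0,"dz":-3,"wx":0,"wy":0,"wz":0}
    - {"gripper":0.6,"dx":0,"dy":0,"dz":-8,"wx":0,"wy":0,"wz":0}

```text
time_s: 19.4
tool_pos: [458.5, 322.3, 35.4]
eef_rot: [-0.001, 0.807, -0.59, 0.001]
force: [-0.5, -0.1, -1.4]
width: 61.4
```

Request:
servo_tool:
  steps:
    - {"gripper":0.6,"dx":0,"dy":0,"dz":-8,"wx":0,"wy":0,"wz":0}
    - {"gripper":0.6,"dx":0,"dy":0,"dz":-22,"wx":0,"wy":0,"wz":0}
    - {"gripper":0.6,"dx":5,"dy":0,"dz":-45,"wx":0,"wy":0,"wz":0}
    - {"gripper":0.6,"dx":15,"dy":0,"dz":-72,"wx":0,"wy":0,"wz":0}
    - {"gripper":0.6,"dx":30,"dy":0,"dz":-100,"wx":0,"wy":0,"wz":0}
    - {"gripper":0.6,"dx":50,"dy":0,"dz":-126,"wx":0,"wy":0,"wz":0}
    - {"gripper":0.6,"dx":72,"dy":0,"dz":-146,"wx":0,"wy":0,"wz":0}
    - {"gripper":0.6,"dx":92,"dy":0,"dz":-160,"wx":0,"wy":0,"wz":0}
    - {"gripper":0.6,"dx":108,"dy":0,"dz":-170,"wx":0,"wy":0,"wz":0}
    - {"gripper":0.6,"dx":120,"dy":0,"dz":-175,"wx":0,"wy":0,"wz":0}

```text
time_s: 20.23
tool_pos: [495.5, 206.4, 212.6]
eef_rot: [-0.002, 0.807, -0.591, 0.002]
force: [-0.0, -0.8, -1.4]
width: 61.5
```

```bash
python3 - <<'E'
from h import *
import pickle
p,R,s=T();c=calibration('wrist');im,d=get_image('wrist');cv2.imwrite('pics/w13.png',im);pickle.dump((p,R,c,im,d),open('pics/w13.pkl','wb'))
move(tcp_for(PT,30,152,25),25)
E
```

```text
t 20.28 pos [496.6 204.1 212.8] target [ 501.3 -115.8  182.8] move d [306.6  91.3  30.6] w [-25.11  -4.2   18.28] force [ 1.4 -2.8 -0.3] width 61.2
```

View pics/w13.png

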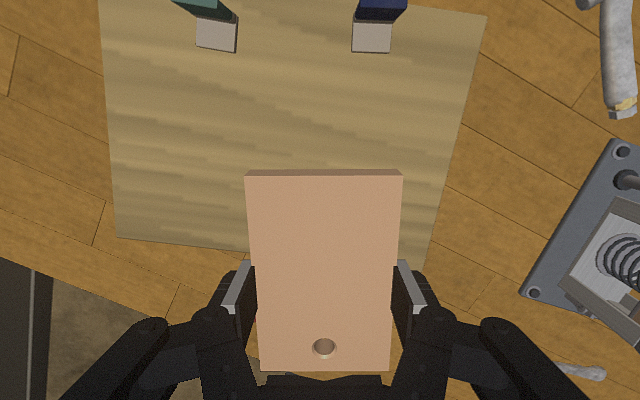

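Request:
servo_tool:
  steps:
    - {"gripper":0.6,"dx":20,"dy":6,"dz":0,"wx":-1.5,"wy":-0.2,"wz":1}
    - {"gripper":0.6,"dx":52,"dy":15,"dz":0,"wx":-4,"wy":-0.7,"wz":3}
    - {"gripper":0.6,"dx":88,"dy":26,"dz":0,"wx":-7,"wy":-1.2,"wz":5.2}
    - {"gripper":0.6,"dx":125,"dy":37,"dz":0,"wx":-10,"wy":-1.7,"wz":7.4}
    - {"gripper":0.6,"dx":162,"dy":48,"dz":0,"wx":-13,"wy":-2.2,"wz":9.6}
    - {"gripper":0.6,"dx":199,"dy":59,"dz":5,"wx":-16,"wy":-2.7,"wz":11.8}
    - {"gripper":0.6,"dx":235,"dy":70,"dz":12,"wx":-19,"wy":-3.2,"wz":14}
    - {"gripper":0.6,"dx":267,"dy":79,"dz":20,"wx":-22,"wy":-3.7,"wz":16}
    - {"gripper":0.6,"dx":292,"dy":87,"dz":27,"wx":-24.2,"wy":-4.1,"wz":17.6}
    - {"gripper":0.6,"dx":306.6,"dy":91.3,"dz":30.6,"wx":-25.11,"wy":-4.2,"wz":18.28}

```text
time_s: 21.12
tool_pos: [501.1, -119.4, 181.1]
eef_rot: [-0.153, -0.681, 0.699, 0.156]
force: [0.5, -0.1, -1.8]
width: 61.1
```

```bash
sed -i 's/^PT=.*/PT=np.array([0,-53.3,9.4])/; s/^TC=.*/TC=np.array([0,-53.3,-2.6])/' h.py; python3 -c "
from h import *
where();move(tcp_for(PT,30,125,25),25)"
```

```text
t 21.12 pt in feeder [ 29.4  -3.9 149.9] tilt 25.2 yaw -0.35 F [ 0.5 -0.1 -1.8] tq [-0.04 -0.55  0.02] w 61.1
t 21.12 pos [ 501.1 -119.4  181.1] target [ 501.7 -115.8  156. ] move d [ -3.7 -11.1  22.5] w [ 0.18  0.04 -0.31] force [ 0.5 -0.1 -1.8] width 61.1
```

Request:
servo_tool:
  steps:
    - {"gripper":0.6,"dx":-3,"dy":-2,"dz":4,"wx":0.2,"wy":0,"wz":-0.3}
    - {"gripper":0.6,"dx":-3.7,"dy":-4.5,"dz":9,"wx":0.2,"wy":0,"wz":-0.3}
    - {"gripper":0.6,"dx":-3.7,"dy":-7,"dz":14,"wx":0.2,"wy":0,"wz":-0.3}
    - {"gripper":0.6,"dx":-3.7,"dy":-8.8,"dz":18,"wx":0.2,"wy":0,"wz":-0.3}
    - {"gripper":0.6,"dx":-3.7,"dy":-10,"dz":20.4,"wx":0.2,"wy":0,"wz":-0.3}
    - {"gripper":0.6,"dx":-3.7,"dy":-11.1,"dz":22.5,"wx":0.2,"wy":0,"wz":-0.3}
    - {"gripper":0.6,"dx":-3.7,"dy":-11.1,"dz":22.5,"wx":0.2,"wy":0,"wz":-0.3}
    - {"gripper":0.6,"dx":-3.7,"dy":-11.5,"dz":23.4,"wx":0.2,"wy":0,"wz":-0.3}
    - {"gripper":0.6,"dx":-3.7,"dy":-11.9,"dz":24.3,"wx":0.2,"wy":0,"wz":-0.3}
    - {"gripper":0.6,"dx":-3.7,"dy":-12.3,"dz":25.2,"wx":0.2,"wy":0,"wz":-0.3}

```text
time_s: 21.95
tool_pos: [501.7, -114.9, 153.6]
eef_rot: [-0.151, -0.683, 0.697, 0.155]
force: [-1.9, 2.6, 3.4]
width: 61.4
```

```bash
python3 -c "
from h import *
where();move(tcp_for(PT,30,106,25),25)"
```

```text
t 21.95 pt in feeder [ 30.    0.9 122.6] tilt 25.0 yaw 0.04 F [-2.   2.6  3.4] tq [ 0.59  0.01 -0.17] w 61.4
t 21.95 pos [ 501.7 -114.9  153.6] target [ 501.7 -115.8  137. ] move d [ 0.9 -7.  15. ] w [-0.04  0.08  0.04] force [-1.9  2.6  3.4] width 61.4
```

Request:
servo_tool:
  steps:
    - {"gripper":0.6,"dx":0.5,"dy":-1,"dz":2,"wx":0,"wy":0,"wz":0}
    - {"gripper":0.6,"dx":1,"dy":-2,"dz":4,"wx":0,"wy":0,"wz":0}
    - {"gripper":0.6,"dx":1,"dy":-3,"dz":6,"wx":0,"wy":0,"wz":0}
    - {"gripper":0.6,"dx":1,"dy":-4,"dz":8,"wx":0,"wy":0,"wz":0}
    - {"gripper":0.6,"dx":1,"dy":-5,"dz":10,"wx":0,"wy":0,"wz":0}
    - {"gripper":0.6,"dx":1,"dy":-6,"dz":12.5,"wx":0,"wy":0,"wz":0}
    - {"gripper":0.6,"dx":1,"dy":-7,"dz":15,"wx":0,"wy":0,"wz":0}
    - {"gripper":0.6,"dx":1,"dy":-7.1,"dz":15,"wx":0,"wy":0,"wz":0}
    - {"gripper":0.6,"dx":1,"dy":-7.1,"dz":15,"wx":0,"wy":0,"wz":0}
    - {"gripper":0.6,"dx":1,"dy":-7.1,"dz":15,"wx":0,"wy":0,"wz":0}

```text
time_s: 22.78
tool_pos: [501.8, -115.6, 137.1]
eef_rot: [-0.151, -0.683, 0.697, 0.155]
force: [-2.7, 3.4, 5.8]
width: 61.3
```

```bash
python3 - <<'E'
from h import *
import pickle
where();move(tcp_for(PT,44,105.5,25),25)
p,R,s=T();c=calibration('wrist');im,d=get_image('wrist');cv2.imwrite('pics/w14.png',im)
im2,_=get_image('side');cv2.imwrite('pics/s14.png',cv2.resize(im2[180:260,300:400],(780,624),interpolation=cv2.INTER_CUBIC))
E
```

```text
t 22.78 pt in feeder [ 30.1   0.3 106.1] tilt 25.0 yaw 0.07 F [-2.8  3.3  5.8] tq [ 0.81  0.19 -0.16] w 61.3
t 22.78 pos [ 501.8 -115.6  137.1] target [ 515.7 -116.1  136.5] move d [  0.2 -12.8  -5.3] w [-0.04  0.1   0.06] force [-2.7  3.4  5.8] width 61.3
```

View pics/w14.png

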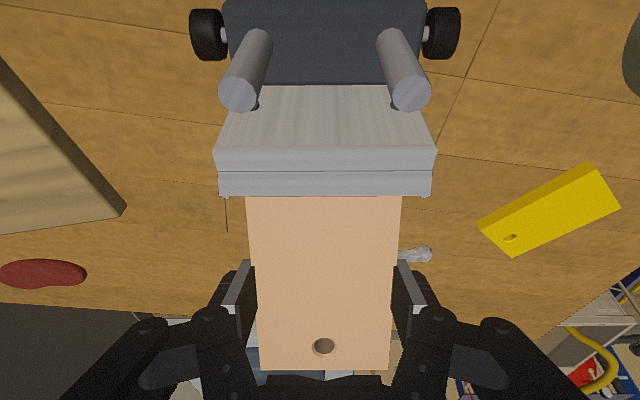

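View pics/s14.png

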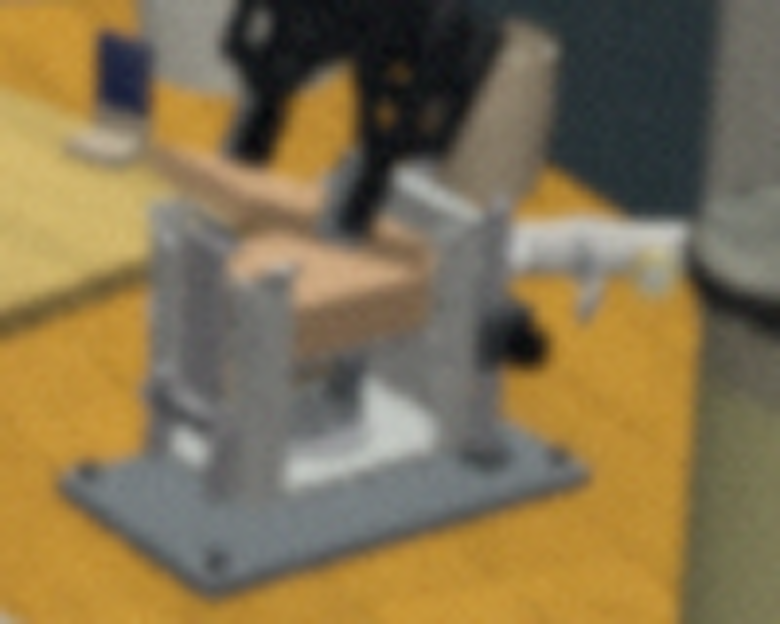

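Tile 324 and lip 325 are centred in the wrist view, and the stack is pressed down. Next I slide in to the wall.

Request:
servo_tool:
  steps:
    - {"gripper":0.6,"dx":0.4,"dy":-1.3,"dz":-0.3,"wx":0,"wy":0,"wz":0}
    - {"gripper":0.6,"dx":0.4,"dy":-2.8,"dz":-1,"wx":0,"wy":0,"wz":0}
    - {"gripper":0.6,"dx":0.4,"dy":-4.4,"dz":-1.7,"wx":0,"wy":0,"wz":0}
    - {"gripper":0.6,"dx":0.4,"dy":-6,"dz":-2.4,"wx":0,"wy":0,"wz":0}
    - {"gripper":0.6,"dx":0.4,"dy":-7.7,"dz":-3.1,"wx":0,"wy":0,"wz":0}
    - {"gripper":0.6,"dx":0.4,"dy":-9.4,"dz":-3.9,"wx":0,"wy":0,"wz":0}
    - {"gripper":0.6,"dx":0.4,"dy":-11.2,"dz":-4.6,"wx":0,"wy":0,"wz":0}
    - {"gripper":0.6,"dx":0.4,"dy":-12.8,"dz":-5.3,"wx":0,"wy":0,"wz":0}
    - {"gripper":0.6,"dx":0.4,"dy":-12.9,"dz":-5.3,"wx":0,"wy":0,"wz":0}
    - {"gripper":0.6,"dx":0.4,"dy":-12.9,"dz":-5.3,"wx":0,"wy":0,"wz":0}

```text
time_s: 23.72
tool_pos: [514.3, -117.8, 136.4]
eef_rot: [-0.153, -0.683, 0.698, 0.156]
force: [-3.8, 0.9, 6.1]
width: 61.1
```

```bash
python3 - <<'E'
from h import *
where();where(TC);move(tcp_for(PT,47.5,105.5,25),25)
E
```

```text
t 23.72 pt in feeder [ 42.6  -1.8 105.3] tilt 25.2 yaw -0.05 F [-3.9  0.9  6.1] tq [ 0.18  0.78 -0.03] w 61.1
t 23.72 pt in feeder [ 47.7  -1.8 116.1] tilt 25.2 yaw -0.05 F [-3.9  0.9  6.1] tq [ 0.18  0.78 -0.03] w 61.1
t 23.72 pos [ 514.3 -117.8  136.4] target [ 519.2 -116.2  136.5] move d [-1.8 -4.3 -2.2] w [ 0.18  0.   -0.05] force [-3.8  0.9  6.1] width 61.1
```

Request:
servo_tool:
  steps:
    - {"gripper":0.6,"dx":-0.2,"dy":-0.5,"dz":-0.2,"wx":0,"wy":0,"wz":0}
    - {"gripper":0.6,"dx":-0.4,"dy":-1,"dz":-0.4,"wx":0,"wy":0,"wz":0}
    - {"gripper":0.6,"dx":-0.6,"dy":-1.5,"dz":-0.6,"wx":0,"wy":0,"wz":0}
    - {"gripper":0.6,"dx":-0.8,"dy":-2,"dz":-0.8,"wx":0,"wy":0,"wz":0}
    - {"gripper":0.6,"dx":-0.8,"dy":-2.5,"dz":-1,"wx":0,"wy":0,"wz":0}
    - {"gripper":0.6,"dx":-0.8,"dy":-3,"dz":-1.2,"wx":0,"wy":0,"wz":0}
    - {"gripper":0.6,"dx":-0.8,"dy":-3.5,"dz":-1.5,"wx":0,"wy":0,"wz":0}
    - {"gripper":0.6,"dx":-0.8,"dy":-4.2,"dz":-1.9,"wx":0,"wy":0,"wz":0}
    - {"gripper":0.6,"dx":-0.8,"dy":-4.2,"dz":-1.9,"wx":0,"wy":0,"wz":0}
    - {"gripper":0.6,"dx":-0.8,"dy":-4.2,"dz":-1.9,"wx":0,"wy":0,"wz":0}

```text
time_s: 24.55
tool_pos: [516.8, -117.8, 136.3]
eef_rot: [-0.155, -0.682, 0.697, 0.157]
force: [-5.9, 2.4, 6.7]
width: 61.0
```

```bash
python3 - <<'E'
from h import *
where();where(TC);move(tcp_for(TC,49.8,119.5,13),13)
E
```

```text
t 24.55 pt in feeder [ 44.9  -1.8 104.9] tilt 25.5 yaw -0.12 F [-6.   2.3  6.7] tq [ 0.51  1.12 -0.17] w 61.0
t 24.55 pt in feeder [ 50.   -1.8 115.7] tilt 25.5 yaw -0.12 F [-6.   2.3  6.7] tq [ 0.51  1.12 -0.17] w 61.0
t 24.55 pos [ 516.8 -117.8  136.3] target [ 513.3 -116.   129. ] move d [-1.7  0.   8.1] w [12.5  -0.05 -0.1 ] force [-5.9  2.4  6.7] width 61.0
```

Request:
servo_tool:
  steps:
    - {"gripper":0.6,"dx":-0.2,"dy":0,"dz":1,"wx":1.4,"wy":0,"wz":0}
    - {"gripper":0.6,"dx":-0.4,"dy":0,"dz":2,"wx":2.8,"wy":0,"wz":0}
    - {"gripper":0.6,"dx":-0.6,"dy":0,"dz":3,"wx":4.2,"wy":0,"wz":0}
    - {"gripper":0.6,"dx":-0.8,"dy":0,"dz":4,"wx":5.6,"wy":0,"wz":0}
    - {"gripper":0.6,"dx":-1,"dy":0,"dz":5,"wx":7,"wy":0,"wz":0}
    - {"gripper":0.6,"dx":-1,"dy":0,"dz":6,"wx":8.4,"wy":0,"wz":0}
    - {"gripper":0.6,"dx":-1,"dy":0,"dz":7,"wx":9.8,"wy":0,"wz":0}
    - {"gripper":0.6,"dx":-1,"dy":0,"dz":8,"wx":11.2,"wy":0,"wz":0}
    - {"gripper":0.6,"dx":-1,"dy":0,"dz":8.6,"wx":12.5,"wy":0,"wz":0}
    - {"gripper":0.6,"dx":-1,"dy":0,"dz":8.6,"wx":12.5,"wy":0,"wz":0}

```text
time_s: 25.38
tool_pos: [514.5, -117.7, 130.4]
eef_rot: [-0.079, -0.695, 0.711, 0.078]
force: [-1.4, 1.3, 12.5]
width: 61.7
```

```bash
python3 - <<'E'
from h import *
where();where(TC)
im,d=get_image('wrist');cv2.imwrite('pics/w15.png',im)
im2,_=get_image('side');cv2.imwrite('pics/s15.png',cv2.resize(im2[180:260,300:400],(780,624),interpolation=cv2.INTER_CUBIC))
E
```

```text
t 25.38 pt in feeder [ 48.5  -1.8 109.5] tilt 12.7 yaw -0.15 F [-1.4  1.3 12.5] tq [0.51 0.48 0.01] w 61.7
t 25.38 pt in feeder [ 51.1  -1.8 121.2] tilt 12.7 yaw -0.15 F [-1.4  1.3 12.5] tq [0.51 0.48 0.01] w 61.7
```

View pics/w15.png

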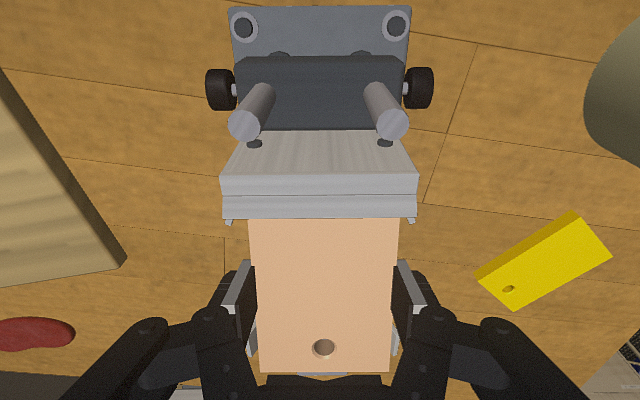

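View pics/s15.png

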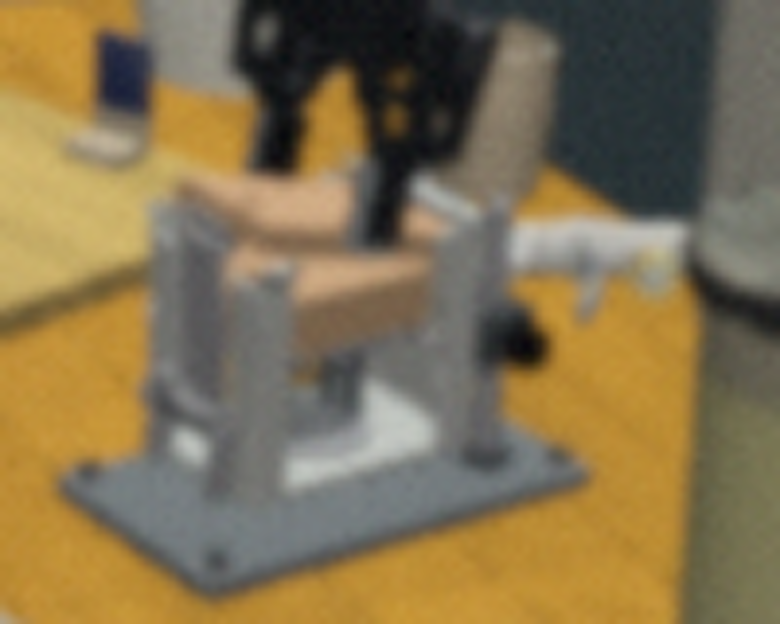

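Request:
servo_tool:
  steps:
    - {"gripper":0.6,"dx":-0.7,"dy":0,"dz":0.5,"wx":0.5,"wy":0,"wz":0}
    - {"gripper":0.6,"dx":-1.5,"dy":0,"dz":1,"wx":1,"wy":0,"wz":0}
    - {"gripper":0.6,"dx":-1.5,"dy":0,"dz":1,"wx":1,"wy":0,"wz":0}
    - {"gripper":0.4,"dx":-1.2,"dy":0,"dz":1,"wx":1,"wy":0,"wz":0}
    - {"gripper":0.2,"dx":-1,"dy":0,"dz":1,"wx":1,"wy":0,"wz":0}
    - {"gripper":0.0,"dx":-1,"dy":0,"dz":1,"wx":1,"wy":0,"wz":0}
    - {"gripper":0.0,"dx":-1,"dy":0,"dz":0,"wx":1,"wy":0,"wz":0}
    - {"gripper":0.0,"dx":-1,"dy":0,"dz":-10,"wx":1,"wy":0,"wz":0}
    - {"gripper":0.0,"dx":-1,"dy":0,"dz":-30,"wx":1,"wy":0,"wz":0}
    - {"gripper":0.0,"dx":-1,"dy":0,"dz":-52,"wx":1,"wy":0,"wz":0}

```text
time_s: 26.32
tool_pos: [525.6, -117.2, 181.1]
eef_rot: [-0.074, -0.695, 0.711, 0.073]
force: [-0.1, -0.3, 0.3]
width: 85.6
```

```bash
python3 - <<'E'
from h import *
where();move(tcp_for(np.array([0,0,14.]),-33,160,0),0)
c=calibration('wrist');im,d=get_image('wrist');cv2.imwrite('pics/w16.png',im)
im2,_=get_image('side');cv2.imwrite('pics/s16.png',cv2.resize(im2[180:260,300:400],(780,624),interpolation=cv2.INTER_CUBIC))
for u in (285,355):
  for v in range(165,330,15):
    X=depthpts(c,d,[[u,v]])[0];print((F.T@(X-O)).round(1),end=' ')
  print()
E
```

```text
t 26.32 pt in feeder [ 59.9  -1.1 160.9] tilt 11.9 yaw -0.16 F [-0.1 -0.3  0.3] tq [-0.02 -0.24  0.03] w 85.6
t 26.32 pos [ 525.6 -117.2  181.1] target [ 483.  -115.4  174. ] move d [-0.8 40.3 15.8] w [11.92 -0.17 -0.14] force [-0.1 -0.3  0.3] width 85.6
[ 47.1  18.7 128.4] [ 40.1  18.8 132.3] [ 28.8  19.9 128.6] [ 19.8  20.3 130. ] [ 10.5  20.7 131.6] [  1.3  21.1 133.9] [ -8.3  21.4 136.1] [-18.4  21.9 138. ] [-28.8  22.3 140.1] [-39.5  22.7 142.5] [-222.7   48.3   -1.7] 
[ 47.1 -18.6 128.8] [ 40.  -18.6 132.3] [ 28.2 -19.6 127.7] [ 20.1 -19.7 130.8] [ 10.1 -20.1 131.2] [  1.4 -20.3 134.2] [ -9.3 -20.7 135. ] [-19.  -20.9 137.5] [-29.1 -21.2 140. ] [-40.1 -21.6 142.1] [-222.   -42.3   -0.7]
```

View pics/w16.png

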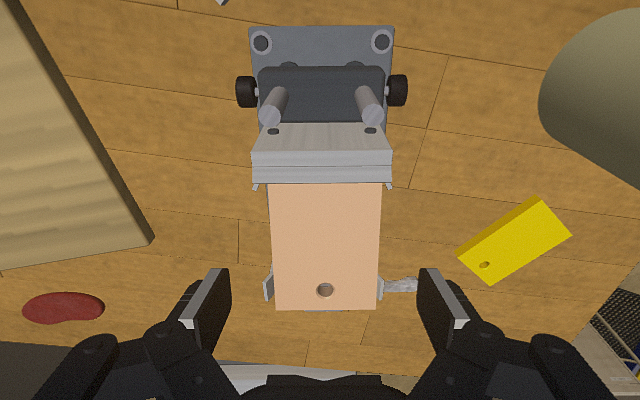

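View pics/s16.png

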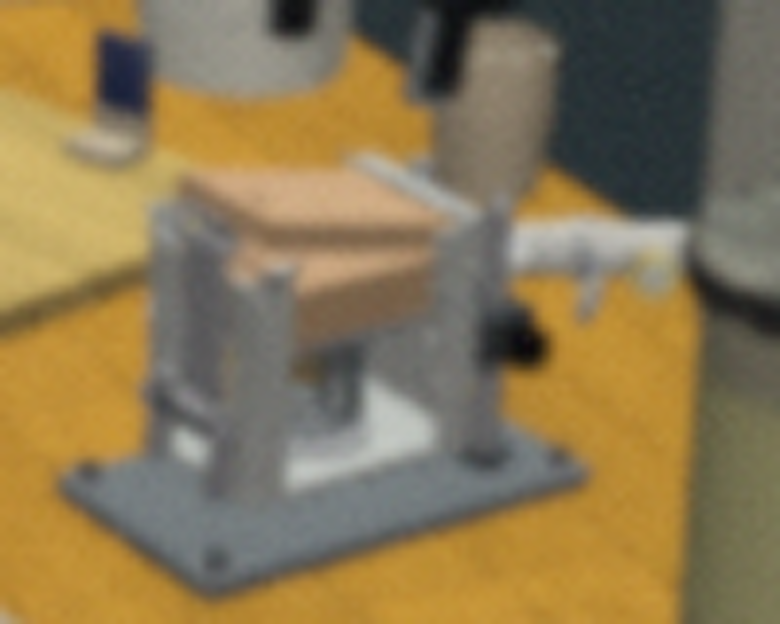

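The second tile is wedged with its hole end on the catch, like the first. Next I press it down.

Request:
servo_tool:
  steps:
    - {"gripper":1.0,"dx":-0.5,"dy":4,"dz":0,"wx":1.2,"wy":0,"wz":0}
    - {"gripper":1.0,"dx":-0.5,"dy":9,"dz":2,"wx":3,"wy":0,"wz":0}
    - {"gripper":1.0,"dx":-0.8,"dy":15,"dz":4,"wx":5,"wy":0,"wz":0}
    - {"gripper":1.0,"dx":-0.8,"dy":22,"dz":6,"wx":7,"wy":0,"wz":0}
    - {"gripper":1.0,"dx":-0.8,"dy":29,"dz":9,"wx":9,"wy":-0.1,"wz":0}
    - {"gripper":1.0,"dx":-0.8,"dy":35,"dz":12,"wx":10.6,"wy":-0.1,"wz":0}
    - {"gripper":1.0,"dx":-0.8,"dy":39,"dz":14,"wx":11.6,"wy":-0.2,"wz":-0.1}
    - {"gripper":1.0,"dx":-0.8,"dy":40.3,"dz":15.5,"wx":11.9,"wy":-0.2,"wz":-0.1}
    - {"gripper":1.0,"dx":-0.8,"dy":40.3,"dz":15.8,"wx":11.9,"wy":-0.2,"wz":-0.1}
    - {"gripper":1.0,"dx":-0.8,"dy":40.3,"dz":15.8,"wx":11.9,"wy":-0.2,"wz":-0.1}
  grip_force: 30

```text
time_s: 27.25
tool_pos: [486.9, -115.6, 177.0]
eef_rot: [0.003, -0.699, 0.715, -0.004]
force: [-0.5, 1.2, 0.0]
width: 0.2
```

Request:
servo_tool:
  steps:
    - {"gripper":1.0,"dx":0,"dy":0,"dz":8,"wx":0,"wy":0,"wz":0}
    - {"gripper":1.0,"dx":0,"dy":0,"dz":15,"wx":0,"wy":0,"wz":0}
    - {"gripper":1.0,"dx":0,"dy":0,"dz":19,"wx":0,"wy":0,"wz":0}
    - {"gripper":1.0,"dx":0,"dy":0,"dz":22,"wx":0,"wy":0,"wz":0}
    - {"gripper":1.0,"dx":0,"dy":0,"dz":25,"wx":0,"wy":0,"wz":0}
    - {"gripper":1.0,"dx":0,"dy":0,"dz":28,"wx":0,"wy":0,"wz":0}
    - {"gripper":1.0,"dx":0,"dy":0,"dz":31,"wx":0,"wy":0,"wz":0}
    - {"gripper":1.0,"dx":0,"dy":0,"dz":34,"wx":0,"wy":0,"wz":0}
    - {"gripper":1.0,"dx":0,"dy":0,"dz":36,"wx":0,"wy":0,"wz":0}
    - {"gripper":1.0,"dx":0,"dy":0,"dz":37,"wx":0,"wy":0,"wz":0}

```text
time_s: 28.08
tool_pos: [487.3, -115.5, 139.2]
eef_rot: [0.003, -0.699, 0.715, -0.004]
force: [0.8, 0.5, -0.3]
width: -0.1
```

```bash
python3 - <<'E'
from h import *
where(np.array([0,0,14.]))
E
```

```text
t 28.08 pt in feeder [-28.6  -0.  125.2] tilt -0.5 yaw -0.04 F [ 0.8  0.6 -0.3] tq [0.02 0.03 0.02] w -0.1
```

Request:
servo_tool:
  steps:
    - {"gripper":1.0,"dx":0,"dy":2,"dz":1,"wx":0,"wy":0,"wz":0}
    - {"gripper":1.0,"dx":0,"dy":4,"dz":2,"wx":0,"wy":0,"wz":0}
    - {"gripper":1.0,"dx":0,"dy":4,"dz":3,"wx":0,"wy":0,"wz":0}
    - {"gripper":1.0,"dx":0,"dy":4,"dz":4,"wx":0,"wy":0,"wz":0}
    - {"gripper":1.0,"dx":0,"dy":4,"dz":5,"wx":0,"wy":0,"wz":0}
    - {"gripper":1.0,"dx":0,"dy":4,"dz":6,"wx":0,"wy":0,"wz":0}
    - {"gripper":1.0,"dx":0,"dy":4,"dz":6.5,"wx":0,"wy":0,"wz":0}
    - {"gripper":1.0,"dx":0,"dy":4,"dz":6.5,"wx":0,"wy":0,"wz":0}
    - {"gripper":1.0,"dx":0,"dy":4,"dz":6.5,"wx":0,"wy":0,"wz":0}
    - {"gripper":1.0,"dx":0,"dy":4,"dz":6.5,"wx":0,"wy":0,"wz":0}

```text
time_s: 28.92
tool_pos: [485.7, -115.5, 134.0]
eef_rot: [0.005, -0.699, 0.715, -0.006]
force: [2.6, 0.2, 5.6]
width: -0.1
```

```bash
python3 - <<'E'
from h import *
where(np.array([0,0,14.]))
E
```

```text
t 28.92 pt in feeder [-30.1  -0.  120. ] tilt -0.9 yaw -0.02 F [2.6 0.3 5.6] tq [ 0.01 -0.72  0.04] w -0.1
```

Request:
servo_tool:
  steps:
    - {"gripper":1.0,"dx":0,"dy":0,"dz":-3,"wx":0,"wy":0,"wz":0}
    - {"gripper":1.0,"dx":0,"dy":0,"dz":-8,"wx":0,"wy":0,"wz":0}
    - {"gripper":1.0,"dx":0,"dy":0,"dz":-20,"wx":0,"wy":0,"wz":0}
    - {"gripper":1.0,"dx":0,"dy":0,"dz":-38,"wx":0,"wy":0,"wz":0}
    - {"gripper":1.0,"dx":0,"dy":0,"dz":-56,"wx":0,"wy":0,"wz":0}
    - {"gripper":1.0,"dx":0,"dy":0,"dz":-70,"wx":0,"wy":0,"wz":0}
    - {"gripper":1.0,"dx":0,"dy":0,"dz":-78,"wx":0,"wy":0,"wz":0}
    - {"gripper":1.0,"dx":0,"dy":0,"dz":-80,"wx":0,"wy":0,"wz":0}
    - {"gripper":1.0,"dx":0,"dy":0,"dz":-80,"wx":0,"wy":0,"wz":0}
    - {"gripper":1.0,"dx":0,"dy":0,"dz":-80,"wx":0,"wy":0,"wz":0}

```text
time_s: 29.75
tool_pos: [483.7, -115.3, 213.1]
eef_rot: [0.004, -0.699, 0.715, -0.005]
force: [0.0, 0.4, -0.8]
width: 0.1
```

```bash
python3 - <<'E'
from h import *
import pickle
where()
p,R,s=T();c=calibration('wrist');im,d=get_image('wrist');cv2.imwrite('pics/w17.png',im);pickle.dump((p,R,c,im,d),open('pics/w17.pkl','wb'))
im2,_=get_image('side');cv2.imwrite('pics/s17.png',cv2.resize(im2[180:260,300:400],(780,624),interpolation=cv2.INTER_CUBIC))
for u in (285,320,355):
  for v in range(115,260,12):
    X=depthpts(c,d,[[u,v]])[0];print((F.T@(X-O)).round(1)[[0,2]],end=' ')
  print()
E
```

```text
t 29.75 pt in feeder [2.110e+01 1.000e-01 2.044e+02] tilt -0.8 yaw -0.03 F [-0.   0.4 -0.8] tq [-0.01  0.05 -0.05] w 0.1
[ 39.5 133.1] [ 31.5 124.3] [ 23.8 124.4] [ 15.7 123.2] [  7.9 124.8] [ -0.6 123.6] [ -9. 124.] [-17.6 124.2] [-26.2 124.9] [-35.4 124.6] [-44.4 125.3] [ 50.5 342.2] [-130.5   -1.7] 
[ 39.5 133.6] [ 31.4 123.5] [ 23.6 123. ] [ 15.8 124.2] [  7.5 122.7] [ -0.3 125.1] [ -8.8 124.6] [-17.3 125.1] [-26.2 124.9] [-36.8 121. ] [-44.6 124.8] [-49.5 134.5] [-20.4 207.4] 
[ 39.5 133.6] [ 31.4 124.1] [ 23.7 123.6] [ 15.7 123.5] [  7.7 124. ] [ -0.7 123.3] [ -8.7 125. ] [-17.6 124.4] [-26.2 125. ] [-35.6 124.1] [-45.2 123.6] [-114.5   -0.5] [-130.3   -1.3]
```

View pics/w17.png

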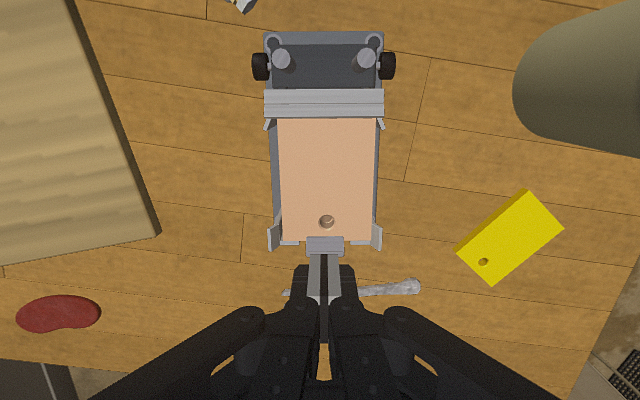

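View pics/s17.png

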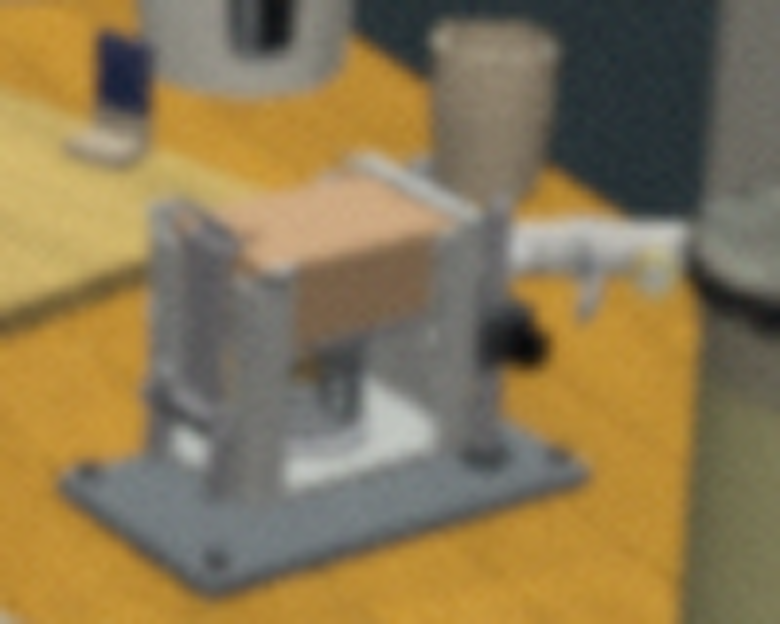

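```bash
python3 -c "
from workcell import *
print(job_done())"
```

```text
the job is handed in; nothing more can be done
None
```

Both clay tiles are in the feeder on top of the original tile, and I handed the job in at about 29.8 s of the 69 s allowed. `job_done()` reports no verdict.

**How each tile went in:**
- I gripped it across its width, tilted it 25° with the hole end up, and felt for the top of the stack. Contact came at about z = 123 mm.
- I pressed the stack down about 17 mm, slid the plain end under the lip until it touched the rear wall, and lowered the hole end onto the catch.
- I let go there and pressed the hole end down with the closed fingers.

**Last checks:**
- **Top tile:** depth readings put its top face at about 124 mm all over, level to within about 1 mm, which is the height the stack had at the start.
- **Catch and stack:** the catch's nose sits over the hole end as it did after the first tile. The side camera shows the tiles stacked flat under the lip.
- **Arm:** it was clear of everything and the measured force was near zero.
- **Bystanders:** I saw none out of place in the pictures, but I did not measure their positions.

**What did not go smoothly:**
- **First tile:** turning it down while still gripped met 31 N and it slipped in the fingers. I let go and pressed with closed fingers from then on.
- **Second tile:** it sat about 1.8 mm off centre sideways while being tucked, then seated normally.
- **Not read directly:** I judged the follower and catch positions only from images and depth.

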